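# Turn over the settled bottle and stand it on the ledge

## Robot

A 6-joint arm with a two-finger parallel gripper is mounted at the origin on the work surface. World frame = base frame: x ahead of the robot, y to its left, z up, the work surface at z = 0. Lengths are in mm, angles in rad, forces in N, time in s.
With the tool pointing down it reaches from about 275 to 1000 mm from the base axis. Payload 8.4 kg.
Tool frame: the origin (TCP) lies midway between the tips of the shut fingers; the grasp point (between the pads) lies 19 mm behind it; z points along the fingers, y is the line along which they close (so a half turn about z gives the same grasp; the last joint's range is limited). The gripper opens to 85 mm and grips with 20 to 120 N. Pads are 22 mm wide; open, the fingers measure 114 mm over their backs; the gripper's body (76 mm by 85 mm) begins 54 mm behind the grasp point. The pads swing forward as they close: fully open they stand 13 mm farther back than shut.
Start: joints at [1.121, 0.353, 1.633, -0, 1.155, -0.002], TCP at [270.613, 563.379, 193.081] pointing down, gripper open.
Joint ranges: [-2.63, 2.63], [-0.92, 2.1], [0.06, 2.66], [-1.3, 4.44], [0, 2.69], [-3.02, 3.02]. Speed limits (rad/s): [2.22, 2.22, 2.79, 3.14, 3.14, 3.14].

## Interface

Orientations are given as [roll, pitch, yaw] about the fixed x, y, z axes, in that order (R = Rz(yaw) Ry(pitch) Rx(roll)).
In Python, from rig import r, cams gives the robot as it stands. The module is installed in compiled form; this text tells all that it offers.
- The arm moves only by the tool send_rows, never from a script. Its argument "targets" is one flat list of numbers, 7 for each row, row after row: the shift along the tool's x, y, z in m, then the turn, a rotation vector about the tool's x, y, z in rad, then the opening, from -1 (shut) to 1 (fully open). In form: [tx, ty, tz, wx, wy, wz, fingers, tx, ty, tz, wx, wy, wz, fingers, ...]. A call has 1 to 12 rows; each row is the pose to reach, as a shift and turn from the pose commanded when the call began, along the tool's axes at that moment; what a row does not reach only later rows make up. A row lasts 1/12 s, in which the tool goes at most 41.7 mm and 7.16 degrees, less where a joint would pass 70% of its speed; a pose out of reach is approached as far as the arm can. A call with a gripper value outside its range is refused whole. The fingers move at their own pace and stop on an object; "grip_force" is the grip in N (left out, the last holds). Time passes only in rows, so rows that repeat a pose let the fingers close. It gives the time, the measured TCP pose, the force, the opening and the grip force at its end, in the units of the state.
- r.sense(): the state, without advancing time (a new reading comes with each control period).
- cams.grab_frame(name): name is "side" or "top"; returns a dict with "color" (480x640x3 uint8, blue, green, red), "fx", "fy", "cx", "cy" (pixels), "xyz" and "attitude" of the camera in the world. Camera axes: x right, y down, z forward; pixel columns grow to the right and rows downward; lengths in mm; the calibration is good to about 2 mm. A picture is of the moment at which its call begins. There is no depth.
- r.sign_off(): hands the job in; it is judged then, once.
The state is a dict: "clock": time; "qpos": joint angles; "qvel": joint speeds; "joint_efforts": joint torques, N m; "eef_pos": TCP position; "tcp_rot": TCP orientation; "contact_force": force on the tool from outside, world axes, zero at the start; "wrist_torque": the same for the moment, N m; "opening": opening from 0.0 (shut) to 1.0 (fully open); "grasp_force": force on a finger pad.
Only numpy, scipy, OpenCV 4.12 (cv2) and the standard library are available. Lean on these libraries where they do the work, as an engineer would, in place of code of your own. Each camera call takes 0.05 s, during which the arm holds its last target. There are 200 camera calls.

## Task

The round-shouldered bottle with the narrow cap, leaning in the sloped two-place rest, has settled: lift it out, turn it over so that its cap points steeply down and keep it so for two seconds. Then turn it back and stand it upright, gently, on the narrow raised ledge in the free gap between the two small modules, clear of both, and let go. Leave the straight can, the modules and the meter as they are.

Things in the scene. Friction and masses are not known exactly. Their poses are not given: they have to be found in the camera images.
- bottle: Closed white plastic bottle, 0.15 to 0.31 kg: straight round body 50 mm in diameter for the first 112 mm, sloping shoulders, black cap 28 mm in diameter; 150 mm tall. Origin: centre of its underside; z along its axis towards the cap. Starts leaning 40 degrees from vertical in one of the rest's two places; it may be put back there for a new grasp.
- can: Bystander in the rest's other place: straight can 50 mm in diameter, 165 mm tall, with a black cap almost as wide (47 mm). Origin: centre of its underside, z along its axis towards the cap; it leans like the bottle.
- rest: Fixed rest, base 150 x 190 x 10 mm, two places. Origin on the bench, z up; things in it lean 40 degrees, caps towards its +x (away from the robot), undersides centred at x -64, y +55 or -55, z 55 mm on a foot plate square to their axis. Under each, two 8 mm bars 32 mm apart run along its first 92 mm; foot, bars and posts stay within 23 mm of its axis sideways; its front and top are open.
- ledge: Fixed narrow aluminium ledge: top 60 mm wide (its x), 270 mm long (its y), 60 mm above the bench. Origin on the bench under its centre; z up. The free gap between the modules includes its middle.
- module_dial: Bystander: small white box 50 x 50 x 34 mm with a flat round dial on top (46 mm high in all), standing loose on the ledge near one end. Origin: centre of its underside.
- module_rocker: Bystander: small white box 50 x 50 x 34 mm with a low square rocker on top (38 mm high in all), standing loose on the ledge near the other end. Origin: centre of its underside.
- meter: Bystander: hand-held meter lying loose on the bench in front of the robot, 150 x 76 x 40 mm (its x, y, z). Origin: centre of its underside.
- psu: Fixed obstacle between rest and ledge: slim bench power supply, 200 mm deep (its x), 80 mm wide (its y), 156 mm high. Origin on the bench under its centre. Just beyond it, outside the work, stands a fixed white training box 110 mm high (its plugs 150 mm).

How it is judged:
By the outcome, as a careful person would: the job done as asked, in the order asked, and still so for the second after the job is handed in, with the robot touching nothing.
It also fails if it takes over 72 s, if anything falls off the work surface, if the arm or the gripper's body presses on something with over 40 N, if the wrist force passes 120 N, or if a joint passes its speed limit or range.

## Working session

There is one attempt and no reset: what is moved stays moved. The work goes in short steps, Python scripts to look and compute and a tool call to move; the robot and the scene stay as the last step left them, time stands still between calls to the robot, and variables do not carry over. Pictures are saved under pics/ and viewed, at most 10 in all, crops included, and the job is handed in when it is done.

Besides the shell and the picture viewer there is one more tool, called after ">>>" in YAML: its name, and indented under it one key for each argument. send_rows: Moves the arm, as the interface text tells. Its arguments: {"type":"object","properties":{"targets":{"type":"array"},"grip_force":{"type":"number"}},"required":["targets"]}

```bash
mkdir -p pics
python3 - <<'E'
from rig import r,cams
import cv2
s=r.sense();print(s)
for n in("side","top"):
    f=cams.grab_frame(n);cv2.imwrite(f"pics/{n}0.png",f["color"]);print(n,{k:v for k,v in f.items() if k!="color"})
E
```

```text
{'clock': 0.0, 'qpos': array([ 1.12061095e+00,  3.53623916e-01,  1.63411590e+00,  2.85430213e-05,
        1.15517984e+00, -2.37767375e-03]), 'qvel': array([-0.00120249,  0.00143529, -0.00128025, -0.00127709, -0.00069209,
        0.00055526]), 'joint_efforts': array([ 6.84880069e-05, -6.05254412e+01, -3.42063367e+01, -2.78745125e-05,
        9.41188540e-03,  4.49848824e-05]), 'eef_pos': array([270.37663492, 562.92744713, 192.38463886]), 'tcp_rot': array([-3.14026571e+00, -2.92528758e-05,  2.69377339e+00]), 'contact_force': array([ 0.27447388, -0.78198848,  0.6743373 ]), 'wrist_torque': array([-2.89880192e-02, -3.39400679e-02, -3.98287993e-05]), 'grasp_force': 0.0, 'opening': 0.9998452524778246}
side {'fx': 538.9426117730376, 'fy': 538.9426117730376, 'cx': 325.22715477445524, 'cy': 239.89979570973912, 'xyz': array([ 100.18248313, -884.15465059,  718.14206966]), 'attitude': array([-2.14264643,  0.00742523, -0.4570321 ])}
top {'fx': 446.76908986687465, 'fy': 446.76908986687465, 'cx': 313.84509587344536, 'cy': 238.71072096460287, 'xyz': array([ 280.22644816,    7.59793952, 1123.24442804]), 'attitude': array([-2.93194725e+00,  2.20377255e-03, -1.49489368e+00])}
```

View pics/side0.png

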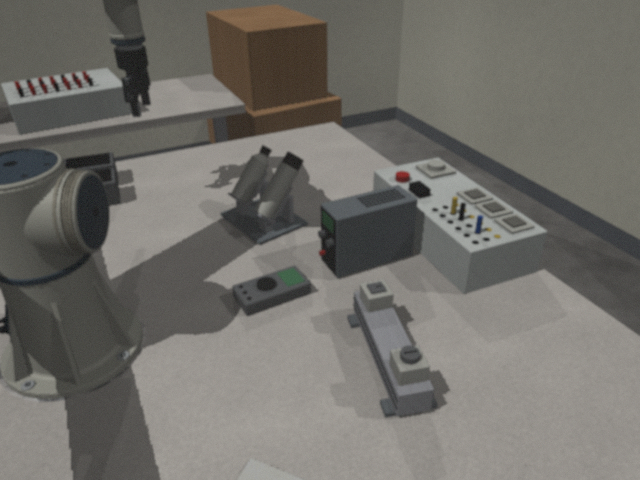

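View pics/top0.png

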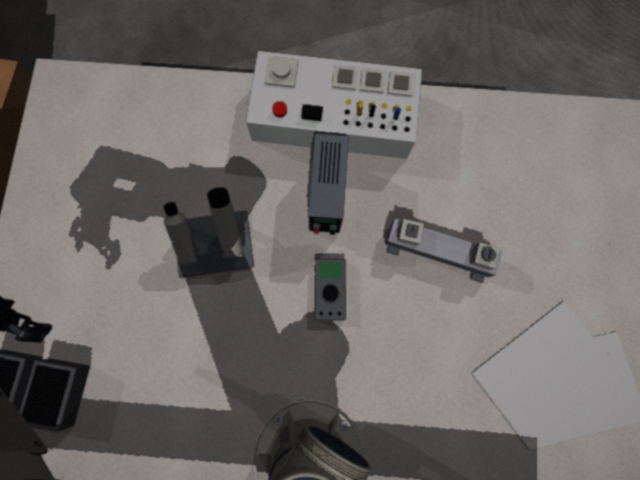

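```bash
cat > h.py <<'E'
import numpy as np,cv2
from scipy.spatial.transform import Rotation as R
C={'side':(538.9426,325.2272,239.8998,[100.1825,-884.1547,718.1421],[-2.14264643,0.00742523,-0.4570321]),
'top':(446.7691,313.8451,238.7107,[280.2264,7.5979,1123.2444],[-2.93194725,2.20377255e-03,-1.49489368])}
def proj(n,P):
    f,cx,cy,t,a=C[n];p=R.from_euler('xyz',a).inv().apply(np.atleast_2d(P)-t)
    return p[:,:2]/p[:,2:]*f+[cx,cy]
def ray(n,u):
    f,cx,cy,t,a=C[n];d=R.from_euler('xyz',a).apply([(u[0]-cx)/f,(u[1]-cy)/f,1]);return np.array(t),d
def onz(n,u,z):
    t,d=ray(n,u);return t+d*(z-t[2])/d[2]
def tri(us,ut):
    a,d=ray('side',us);b,e=ray('top',ut)
    s=np.linalg.lstsq(np.c_[d,-e],b-a,rcond=None)[0];p,q=a+d*s[0],b+e*s[1]
    return (p+q)/2,np.linalg.norm(p-q)
def crop(img,x,y,w,h,k):
    c=cv2.resize(img[y:y+h,x:x+w],None,fx=k,fy=k,interpolation=cv2.INTER_CUBIC)
    for i in range(0,w,10):
        cv2.line(c,(i*k,0),(i*k,6),(0,0,255),1)
        if i%20==0: cv2.putText(c,str(x+i),(i*k,18),0,.38,(0,0,255),1)
    for i in range(0,h,10):
        cv2.line(c,(0,i*k),(6,i*k),(0,0,255),1)
        if i%20==10: cv2.putText(c,str(y+i),(8,i*k+4),0,.38,(0,0,255),1)
    return c
def mont(fn,*cs):
    H=max(c.shape[0] for c in cs);cv2.imwrite(fn,np.hstack([np.pad(c,((0,H-c.shape[0]),(0,0),(0,0))) for c in cs]))
E
python3 - <<'E'
from h import *
t=cv2.imread('pics/top0.png');s=cv2.imread('pics/side0.png')
b=lambda i:cv2.convertScaleAbs(i,alpha=1.6)
mont('pics/rest.png',crop(b(t),160,180,100,110,4),crop(b(s),215,140,100,110,4))
mont('pics/ledge.png',crop(b(t),380,200,130,90,3),crop(b(s),345,275,100,145,4))
E
```

```text
(no output)
```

View pics/rest.png

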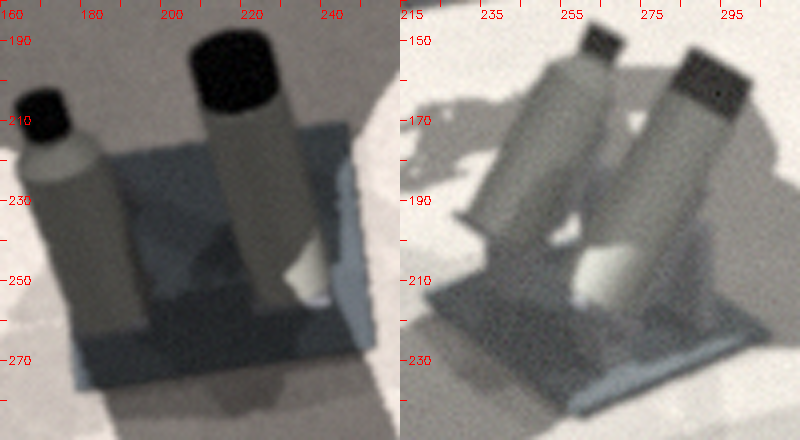

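View pics/ledge.png

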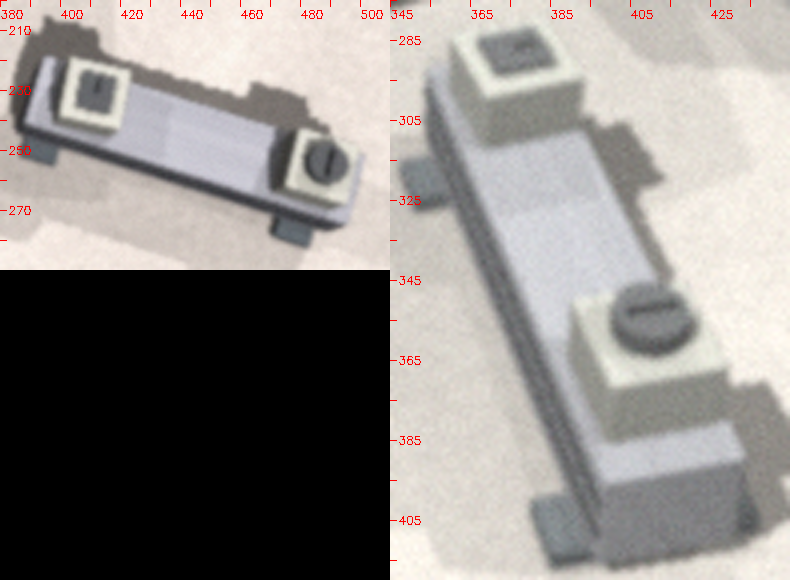

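```bash
cat > fit.py <<'E'
from h import *
from scipy.optimize import least_squares
A=lambda l,x,y,k,x0=0:np.array([[x+(a-x0)/k,y+b/k] for a,b in l])
T=lambda l:A(l,160,180,4);S=lambda l:A(l,215,140,4,400)
ob=[('top','b',T([(25,195),(50,260),(78,333),(115,190),(130,250),(148,325)])),('top','bc',T([(15,115),(28,90),(62,90),(72,125)])),
('side','b',S([(545,80),(510,140),(472,205),(618,95),(600,150)])),('side','bc',S([(590,22),(626,45),(612,68)])),
('top','c',T([(205,115),(225,170),(245,240),(283,110),(305,180),(318,230)])),('top','cc',T([(190,60),(215,35),(265,33),(280,70)])),
('side','c',S([(665,100),(635,145),(600,215),(727,130),(700,185)])),('side','cc',S([(690,48),(752,85),(735,120)]))]
W={'b':[(0,25),(112,25)],'bc':[(130,14),(150,14)],'c':[(0,25),(145,25)],'cc':[(145,23.5),(165,23.5)]}
th=np.linspace(0,2*np.pi,40)
def res(p,full=0):
    x,y,yaw,dz,tilt=p;Rr=R.from_euler('z',yaw);o=[]
    for n,w,pts in ob:
        ax=R.from_euler('y',tilt)
        P=np.vstack([ax.apply(np.c_[r_*np.cos(th),r_*np.sin(th),0*th+z]) for z,r_ in W[w]])+[-64,55 if w[0]=='b' else -55,55+dz]
        h=cv2.convexHull(proj(n,Rr.apply(P)+[x,y,0]).astype(np.float32))
        d=[cv2.pointPolygonTest(h,tuple(map(float,q)),True) for q in pts]
        if full:print(n,w,np.round(d,1))
        o+=d
    c=[]
    if 1:
        for n,X,uv in [('top',(-75,-95,10),T([(375,348)])),('top',(75,-95,10),T([(348,123)])),('side',(-75,95,10),S([(425,297)])),('side',(-75,-95,5),S([(585,415)])),('side',(75,-95,5),S([(770,335)]))]:
            e=(proj(n,Rr.apply(X)+[x,y,0])-uv)[0]
            if full:print(n,X,np.round(e,1))
            c+=list(e*.5)
    return np.r_[o,c]
s=least_squares(res,[400,240,0.1,0,.7],loss='soft_l1',diff_step=1e-4,x_scale=[10,10,.1,10,.1])
print('rest',s.x.round(3),s.cost);res(s.x,1)
T3=lambda a,b:[380+a/3,200+b/3]
cs=[('top',(30,135),T3(45,58)),('top',(-30,135),T3(24,122)),('top',(30,-135),T3(365,155)),('top',(-30,-135),T3(345,212)),
('side',(30,-135),[433.75,388.75]),('side',(-30,-135),[397.5,396.25]),('side',(-30,135),[354.5,293])]
def rl(p):return np.r_[tuple((proj(n,R.from_euler('z',p[2]).apply([*X,p[3]])+[p[0],p[1],0])-u)[0] for n,X,u in cs)]
l=least_squares(rl,[300,-250,-.2,60],x_scale=[10,10,.1,10]);print('ledge',l.x.round(3),l.fun.round(1))
for nm,us,ut in [('rocker top',(345+(518-390)/4,275+65/4),T3(95,93))]:print(nm,tri(us,ut))
for nm,cc in [('rocker',[(72,58),(131,68),(118,128),(60,118)]),('dial',[(302,130),(358,148),(348,207),(290,190)])]:
    P=np.array([onz('top',T3(*q),94) for q in cc]);print(nm,P.mean(0).round(1),'in ledge',R.from_euler('z',-l.x[2]).apply(P-[l.x[0],l.x[1],0]).round(1).tolist())
# psu & meter
for u,z in [((316,133),156),((347,135),156),((341,219),156),((309,219),156)]:print('psu',onz('top',u,z).round())
for u in [(316,255),(344,255),(346,319),(315,319)]:print('meter',onz('top',u,40).round())
E
python3 fit.py
```

```text
rest [ 5.08477e+02  2.87955e+02  2.25000e-01 -0.00000e+00  7.81000e-01] 44.791726000550135
top b [-0.1  0.6  0.8  0.8  1.6 -0.9]
top bc [-1.1 -0.9  0.2  1.2]
side b [ 1.9  2.6  3.3 -3.3 -3.3]
side bc [-0.8 -0.1  0.9]
top c [0.6 1.9 2.2 2.5 1.2 0.9]
top cc [-0.1  0.1  0.3  0.2]
side c [ 1.8  1.5  3.6  1.6 -0.1]
side cc [-0.6 -0.4 -0.4]
top (-75, -95, 10) [-1.2 -9.6]
top (75, -95, 10) [-1.4 -9.8]
side (-75, 95, 10) [ 5.5 -5.7]
side (-75, -95, 5) [ 5.3 -4.1]
side (75, -95, 5) [ 7.2 -4.1]
ledge [ 5.13910e+02 -2.90663e+02 -2.36000e-01  5.46150e+01] [-0.9 -1.6 -0.6 -0.3 -0.5 -1.   0.6  3.4  0.7  1.   1.   0.2 -1.2 -1.1]
rocker top (array([ 537.23128733, -204.62692252,   85.37762182]), np.float64(1.4166621813651563))
rocker [ 534.5 -202.8   94. ] in ledge [[21.3, 115.2, 94.0], [27.7, 68.7, 94.0], [-22.3, 65.9, 94.0], [-28.5, 111.2, 94.0]]
dial [ 487.5 -382.4   94. ] in ledge [[20.2, -71.6, 94.0], [19.6, -116.5, 94.0], [-28.1, -119.5, 94.0], [-28.9, -73.8, 94.0]]
psu [737.  39. 156.]
psu [737. -33. 156.]
psu [535. -32. 156.]
psu [529.  40. 156.]
meter [469.  19.  40.]
meter [475. -50.  40.]
meter [320. -64.  40.]
meter [315.  10.  40.]
```

```bash
sed -i "s/^s=least.*/s=least_squares(lambda q:res(q*np.array([10,10,.1,10,.1])-[0,0,0,50,0]),[50,27,1.5,5,7],loss='soft_l1',diff_step=1e-3);s.x=s.x*[10,10,.1,10,.1]-[0,0,0,50,0]/" fit.py
cat >> fit.py <<'E'
l=least_squares(lambda q:rl([*q,60]),[510,-290,-.2],x_scale=[10,10,.1]);print('ledge60',l.x.round(3),l.fun.round(1))
s2=least_squares(lambda q:res([q[0]*10,q[1]*10,q[2]*.1,0,.698]),[50,27,1.5],loss='soft_l1',diff_step=1e-3);print('rest0',(s2.x*[10,10,.1]).round(3),s2.cost)
E
python3 fit.py|grep -v psu
```

```text
rest [ 5.11375e+02  2.89366e+02  2.12000e-01 -3.13000e+00  7.57000e-01] 44.230895181457264
top b [-0.2  0.5 -0.1  0.8  1.5 -2. ]
top bc [-1.2 -0.4  0.6  1.1]
side b [ 1.2  1.7  2.2 -3.1 -2.6]
side bc [-1.2  0.   1.3]
top c [0.7 2.1 2.4 2.3 0.9 0.5]
top cc [-0.1  0.1  0.2  0.1]
side c [1.6 1.2 3.1 1.7 0.2]
side cc [-0.7 -0.6 -0.4]
top (-75, -95, 10) [ -1.9 -10.3]
top (75, -95, 10) [ -1.3 -10.5]
side (-75, 95, 10) [ 6.6 -6.5]
side (-75, -95, 5) [ 5.5 -4.7]
side (75, -95, 5) [ 7.8 -4.3]
ledge [ 5.13910e+02 -2.90663e+02 -2.36000e-01  5.46150e+01] [-0.9 -1.6 -0.6 -0.3 -0.5 -1.   0.6  3.4  0.7  1.   1.   0.2 -1.2 -1.1]
rocker top (array([ 537.23128733, -204.62692252,   85.37762182]), np.float64(1.4166621813651563))
rocker [ 534.5 -202.8   94. ] in ledge [[21.3, 115.2, 94.0], [27.7, 68.7, 94.0], [-22.3, 65.9, 94.0], [-28.5, 111.2, 94.0]]
dial [ 487.5 -382.4   94. ] in ledge [[20.2, -71.6, 94.0], [19.6, -116.5, 94.0], [-28.1, -119.5, 94.0], [-28.9, -73.8, 94.0]]
meter [469.  19.  40.]
meter [475. -50.  40.]
meter [320. -64.  40.]
meter [315.  10.  40.]
ledge60 [ 5.12189e+02 -2.91909e+02 -2.36000e-01] [-0.  -1.5  0.3 -0.1  1.  -0.7  2.   3.8  0.6 -0.4  0.7 -1.2 -1.7 -2.6]
rest0 [5.14523e+02 2.87509e+02 2.01000e-01] 53.6667704713484
```

```bash
cat > fit2.py <<'E'
import io,contextlib
with contextlib.redirect_stdout(io.StringIO()):
    from fit import *
def r2(q,k,full=0):
    c=q[:3]*10;ax=R.from_euler('zy',[q[3]/10,q[4]/10]);ax=R.from_euler('z',q[3]/10)*R.from_euler('y',q[4]/10);o=[]
    for n,w,pts in ob:
        if w[0]!=k:continue
        P=np.vstack([ax.apply(np.c_[a*np.cos(th),a*np.sin(th),0*th+z]) for z,a in W[w]])+c
        h=cv2.convexHull(proj(n,P).astype(np.float32));d=[cv2.pointPolygonTest(h,tuple(map(float,p)),True) for p in pts]
        if full:print(n,w,np.round(d,1))
        o+=d
    return np.array(o)
if __name__=='__main__':
  for k,y in(('b',33),('c',22)):
    s=least_squares(r2,[44,y,5,2,7],args=(k,),diff_step=1e-3);q=s.x
    print(k,(q[:3]*10).round(1),q[3:]/10,s.cost);r2(q,k,1)
  P=[onz('top',u,10) for u in T([(75,380),(375,348),(348,123)])]+[onz('side',u,10) for u in S([(425,297),(585,408),(770,330)])]
  print(np.round(P))
E
python3 fit2.py
```

```text
b [440.2 328.   50.4] [0.26581681 0.74947191] 14.608602787958157
top b [-0.  -0.1 -1.3  0.8  2.2 -2.4]
top bc [-0.2  0.4 -0.1 -0.2]
side b [ 1.   0.9  0.9 -2.6 -2.2]
side bc [-0.9  0.3  1.1]
c [471.6 226.   42. ] [0.19463465 0.63809824] 11.964091966485432
top c [0.8 1.8 1.8 2.3 1.1 0.9]
top cc [ 0.1  0.2 -0.1  0. ]
side c [1.7 0.2 0.3 1.5 1.2]
side cc [-1.1 -0.2 -1.2]
[[398. 359.  10.]
 [432. 173.  10.]
 [577. 206.  10.]
 [392. 341.  10.]
 [439. 167.  10.]
 [577. 200.  10.]]
```

```bash
cat > ov.py <<'E'
from h import *
th=np.linspace(0,2*np.pi,40)
def ov(img,n,x,y,w,h,k,polys):
    c=crop(cv2.convertScaleAbs(img,alpha=1.6),x,y,w,h,k)
    for P,col in polys:
        q=((proj(n,P)-[x,y]+.5)*k).round().astype(np.int32);cv2.polylines(c,[q],True,col,1)
    return c
def circ(c,ax,z,r):return ax.apply(np.c_[r*np.cos(th),r*np.sin(th),0*th+z])+c
def restpolys(x,y,yaw,col):
    Z=R.from_euler('z',yaw);o=np.array([x,y,0]);L=[(Z.apply([(a,b,z) for a,b in((-75,-95),(75,-95),(75,95),(-75,95))])+o,col) for z in(0,10)]
    ax=Z*R.from_euler('y',np.radians(40))
    for sy,zz in((55,[(0,25),(112,25),(130,14),(150,14)]),(-55,[(0,25),(145,25),(165,23.5)])):
        L+=[(circ(Z.apply([-64,sy,55])+o,ax,z,r),col) for z,r in zz]
    return L
E
python3 - <<'E'
from ov import *
t=cv2.imread('pics/top0.png');s=cv2.imread('pics/side0.png')
L=restpolys(488,279,.205,(0,255,0))+restpolys(511,289,.212,(0,0,255))
mont('pics/ov1.png',ov(t,'top',160,180,100,110,4,L),ov(s,'side',215,140,100,110,4,L))
E
```

```text
(no output)
```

View pics/ov1.png

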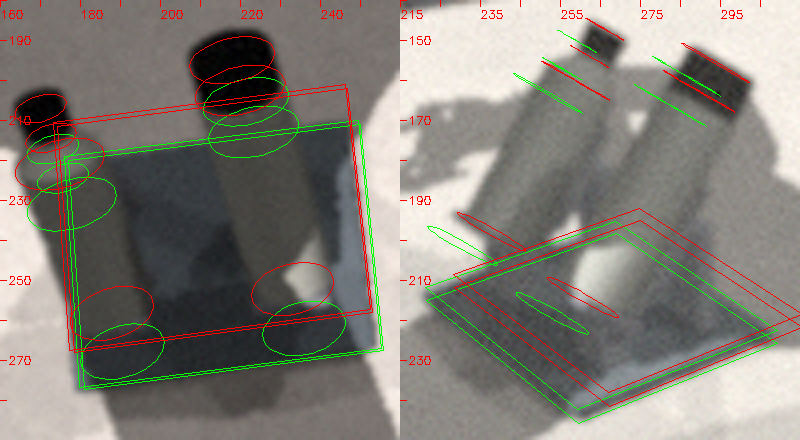

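```bash
cat > fit3.py <<'E'
from fit2 import *
from ov import *
def f(q,dz=0):return res([q[0]*10,q[1]*10,q[2]*.1,dz,np.radians(40)])[:-10]
s=least_squares(f,[51,28.8,2],loss='soft_l1',diff_step=1e-3);p=s.x*[10,10,.1];print(p.round(3),s.cost)
s5=least_squares(lambda q:f(q[:3],q[3]*10-50),[51,28.8,2,5],loss='soft_l1',diff_step=1e-3);print(s5.x,s5.cost)
L=restpolys(*p,(0,255,0))
t=cv2.imread('pics/top0.png');si=cv2.imread('pics/side0.png')
mont('pics/ov2.png',ov(t,'top',160,180,100,110,4,L),ov(si,'side',215,140,100,110,4,L))
x,y,a=l.x
M=[(R.from_euler('z',a).apply([(30,135,z),(30,-135,z),(-30,-135,z),(-30,135,z)])+[x,y,0],(0,0,255)) for z in(0,60)]
for ly,h in((90,46),(-95,38)):M+=[(R.from_euler('z',a).apply([(25,ly+25,z),(25,ly-25,z),(-25,ly-25,z),(-25,ly+25,z)])+[x,y,0],(0,160,0)) for z in(60,94)]
mont('pics/ov3.png',ov(t,'top',380,200,130,90,3,M),ov(si,'side',345,275,100,145,4,M))
E
python3 fit3.py
```

```text
[5.17032e+02 2.88649e+02 2.25000e-01] 28.290809576173746
[51.75195712 29.1743246   2.18194306  4.15973021] 18.55864798603275
```

View pics/ov2.png

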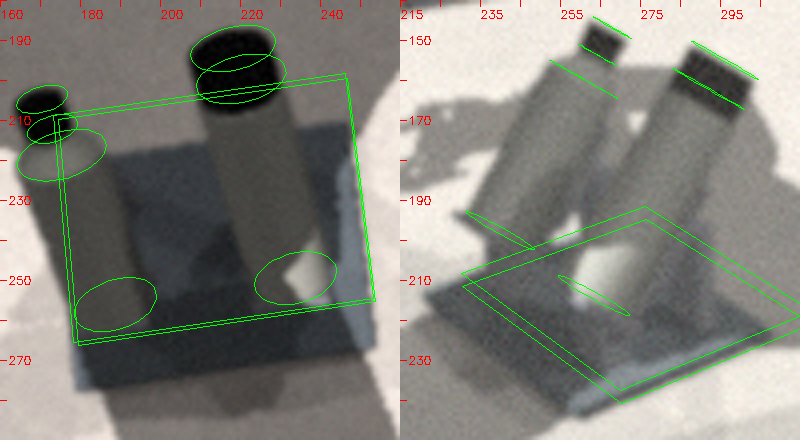

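View pics/ov3.png

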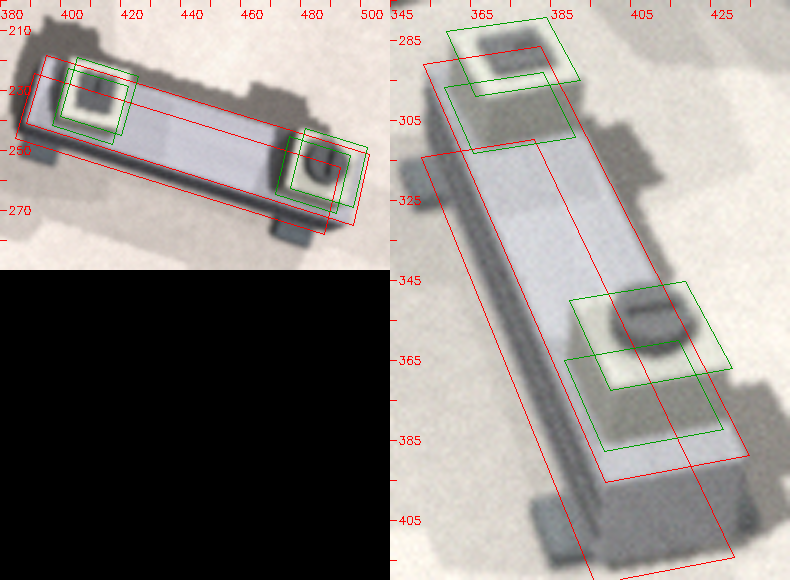

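```bash
cat > mv.py <<'E'
from h import *
from rig import r
import json
def log():
    s=r.sense();open('log.txt','a').write(json.dumps([list(map(float,s[k])) for k in('qpos','eef_pos','tcp_rot')])+'\n')
    return s
def show(s):
    print('t',round(s['clock'],2),'q',s['qpos'].round(3),'p',s['eef_pos'].round(1),'rot',s['tcp_rot'].round(3),'F',s['contact_force'].round(1),'op',round(s['opening'],3),'gf',round(s['grasp_force'],1))
def frame(P,az,ysign=1):
    z=np.array([np.sin(P)*np.cos(az),np.sin(P)*np.sin(az),np.cos(P)]);y=ysign*np.array([-np.sin(az),np.cos(az),0])
    return np.c_[np.cross(y,z),y,z]
def delta(p0,R0,p1,R1):
    d=R0.T@(np.array(p1)-p0)/1000;w=R.from_matrix(R0.T@R1).as_rotvec();return np.r_[d,w].round(4)
def cur(s):return s['eef_pos'],R.from_euler('xyz',s['tcp_rot']).as_matrix()
E
python3 - <<'E'
from mv import *
s=log();p,M=cur(s)
Rg=frame(np.radians(150),.215);G=np.array([492,339,114.]);print(Rg.round(2))
print(delta(p,M,G+Rg[:,2]*(24-150),Rg),delta(p,M,G+Rg[:,2]*(24-150),frame(np.radians(150),.215,-1)))
E
```

```text
[[-0.85 -0.21  0.49]
 [-0.18  0.98  0.11]
 [-0.5   0.   -0.87]]
[-0.2471 -0.1447 -0.0305 -0.1746 -0.5045 -0.6471] [-0.2471 -0.1447 -0.0305 -0.6456  0.2235  2.4074]
```

>>> send_rows:
  targets: [-0.03,-0.018,-0.004,-0.022,-0.063,-0.08,1,-0.06,-0.036,-0.008,-0.044,-0.126,-0.16,1,-0.093,-0.054,-0.012,-0.066,-0.19,-0.243,1,-0.124,-0.072,-0.015,-0.088,-0.252,-0.324,1,-0.155,-0.09,-0.019,-0.11,-0.316,-0.405,1,-0.186,-0.108,-0.023,-0.132,-0.378,-0.485,1,-0.216,-0.126,-0.027,-0.154,-0.441,-0.566,1,-0.247,-0.145,-0.03,-0.175,-0.504,-0.647,1,-0.247,-0.145,-0.03,-0.175,-0.504,-0.647,1,-0.247,-0.145,-0.03,-0.175,-0.504,-0.647,1]

```text
clock: 0.93
eef_pos: [430.2, 323.4, 222.7]
tcp_rot: [3.14, 0.523, -2.93]
contact_force: [0.7, 0.3, 0.1]
opening: 1.0
grasp_force: 0.0
```

Run:
```python
from mv import *
s=log();show(s);p,M=cur(s)
Rg=frame(np.radians(150),.215);G=np.array([492,339,114.])
print(delta(p,M,G+Rg[:,2]*24,Rg),(G+Rg[:,2]*24).round(1))
```

```text
t 0.93 q [ 0.855 -0.029  2.152 -0.516  0.65  -0.572] p [430.2 323.4 222.7] rot [ 3.14   0.523 -2.93 ] F [0.7 0.3 0.1] op 1.0 gf 0.0
[-0.0008  0.0021  0.15   -0.0003 -0.0002 -0.0029] [503.7 341.6  93.2]
```

```bash
cat > kin.py <<'E'
from mv import *
from scipy.optimize import least_squares
D=lambda:[list(map(np.array,json.loads(l))) for l in open('log.txt')]
E=lambda s,a:R.from_euler(s,a)
C0=None
def rot(q):return E('z',q[0])*E('y',q[1]+q[2])*E('z',q[3])*E('y',q[4])*E('z',q[5]+OFF)
OFF=0
def fk(q,g):
    a1,h,L2,a3,L3,d6=g;z=E('z',q[0])
    p=z.apply([a1,0,h])+(z*E('y',q[1])).apply([0,0,L2])+(z*E('y',q[1]+q[2])).apply([-a3,0,L3])
    Q=rot(q);return p+Q.apply([0,0,d6]),Q
def fitg():
    f=lambda g:np.r_[tuple((fk(q,g)[0]-p) for q,p,_ in D())]
    def F(g):return np.r_[f(g),(g-[0,300,400,0,400,250])*1e-3]
    s=least_squares(F,[0,300,400,0,400,250]);return s.x,f(s.x)
E
python3 - <<'E'
import kin
from kin import *
for q,p,e in D():print((rot(q).inv()*E('xyz',e)).as_rotvec().round(3))
g,f=fitg();print(g.round(1),f.round(1))
E
```

```text
[-0.     0.     1.571]
[-0.    -0.     1.571]
[  7.5 284.1 565.5 -54.5 485.3 375.9] [ 1.4 -0.7 -0.  -0.   0.   0. ]
```

>>> send_rows:
  targets: [0,0.001,0.015,0,0,0,1,0,0.002,0.03,0,0,0,1,0,0.002,0.045,0,0,0,1,0,0.002,0.06,0,0,0,1,0,0.002,0.06,0,0,0,1]

```text
clock: 1.35
eef_pos: [459.4, 334.8, 168.9]
tcp_rot: [3.141, 0.521, -2.927]
contact_force: [-0.5, 0.0, -1.4]
opening: 1.0
grasp_force: 0.0
```

```bash
sed -i 's/^OFF=0/OFF=np.pi\/2/' kin.py
python3 - <<'E'
from kin import *
s=log();show(s)
g,f=fitg();print(g.round(1),f.round(1))
from rig import cams
for n in('side','top'):cv2.imwrite(f'pics/{n}1.png',cams.grab_frame(n)['color'])
from ov import *
t=cv2.imread('pics/top1.png');si=cv2.imread('pics/side1.png')
mont('pics/pre.png',ov(t,'top',150,170,100,110,4,[]),ov(si,'side',215,120,100,110,4,[]))
E
```

```text
t 1.35 q [ 0.817  0.103  2.158 -0.605  0.518 -0.492] p [459.4 334.8 168.9] rot [ 3.141  0.521 -2.927] F [-0.5  0.  -1.4] op 1.0 gf 0.0
[  5.1 288.8 564.4 -56.5 489.3 375.9] [ 1.4 -0.6  0.1 -0.  -0.  -0.3  0.1 -0.   0.1]
```

View pics/pre.png

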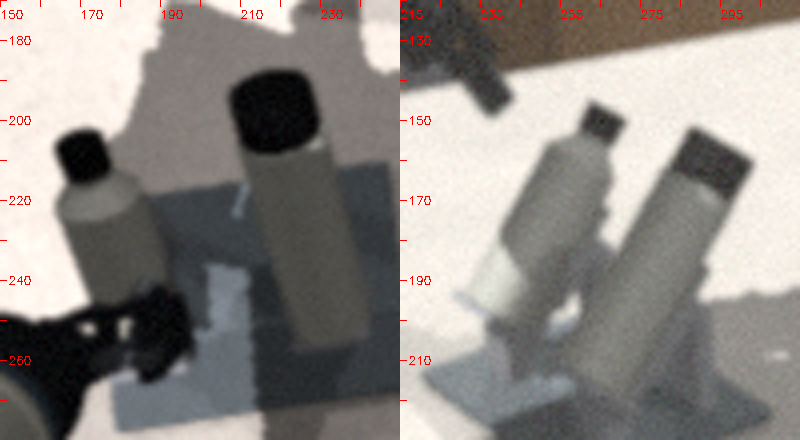

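Run:
```python
from mv import *
s=r.sense();p,M=cur(s)
for k in(-42,0,42):
    for d in(0,-13):
        P=p+M[:,1]*k+M[:,2]*d;print(k,d,P.round(),proj('top',P).round(1),proj('side',P).round(1))
```

```text
-42 0 [468. 294. 171.] [[190.7 235.9]] [[249.6 159. ]]
-42 -13 [462. 292. 182.] [[189.5 237.7]] [[247.  155.5]]
0 0 [459. 335. 171.] [[171.5 238.5]] [[240.7 153.6]]
0 -13 [453. 333. 182.] [[170.  240.3]] [[238.1 150.1]]
42 0 [450. 376. 171.] [[152.2 241.1]] [[232.2 148.5]]
42 -13 [444. 374. 182.] [[150.5 243. ]] [[229.5 145. ]]
```

Run:
```python
from h import *
p=np.array([270.4,562.9,192.4]);y=np.array([.433,.901,0])
for k in(-50,-42,42,50):
    for d in(0,13,47):
        P=p+y*k+[0,0,d];print(k,d,proj('top',P).round(1),proj('side',P).round(1))
s=cv2.imread('pics/side0.png');t=cv2.imread('pics/top0.png');s1=cv2.imread('pics/side1.png')
mont('pics/tip.png',crop(cv2.convertScaleAbs(s,alpha=1.6),95,60,75,75,5),crop(cv2.convertScaleAbs(s1,alpha=1.6),190,95,80,80,5))
```

```text
-50 0 [[ 64.7 330.1]] [[139.8 135.4]]
-50 13 [[ 61.2 330.1]] [[138.9 130.7]]
-50 47 [[ 51.5 329.9]] [[136.3 118. ]]
-42 0 [[ 61.6 328.1]] [[140.7 134.3]]
-42 13 [[ 58. 328.]] [[139.7 129.5]]
-42 47 [[ 48.2 327.8]] [[137.2 116.9]]
42 0 [[ 28.8 307.4]] [[149.2 122.8]]
42 13 [[ 24.8 307. ]] [[148.4 118.2]]
42 47 [[ 13.8 306. ]] [[146. 106.]]
50 0 [[ 25.7 305.4]] [[150.  121.7]]
50 13 [[ 21.7 305. ]] [[149.1 117.2]]
50 47 [[ 10.6 303.9]] [[146.8 105. ]]
```

View pics/tip.png

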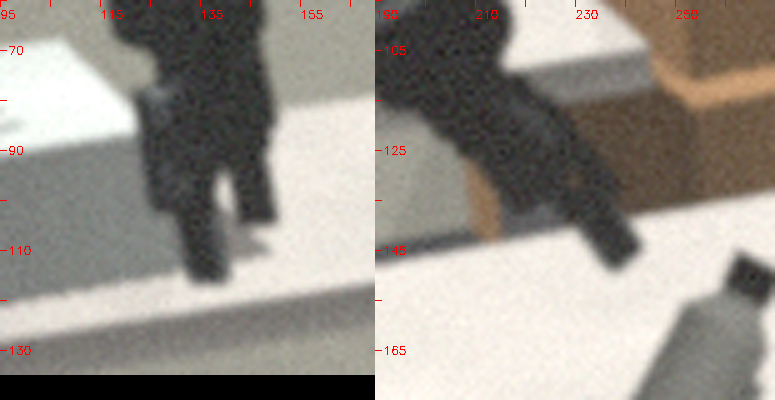

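>>> send_rows:
  targets: [0,0,0,0,0,0,-1,0,0,0,0,0,0,-1,0,0,0,0,0,0,-1,0,0,0,0,0,0,-1,0,0,0,0,0,0,-1,0,0,0,0,0,0,-1,0,0,0,0,0,0,-1,0,0,0,0,0,0,-1]

```text
clock: 2.12
eef_pos: [459.3, 334.1, 171.2]
tcp_rot: [3.14, 0.524, -2.927]
contact_force: [0.5, -0.2, 0.2]
opening: 0.003
grasp_force: 0.0
```

```bash
cat > tip.py <<'E'
from mv import *
from rig import cams
# dark pixels along the projected tool axis (finger line), grey level at distances d behind TCP
def prof(k,tag):
    s=r.sense();p,M=cur(s);show(s)
    for n in('side','top'):
        im=cams.grab_frame(n)['color'];cv2.imwrite(f'pics/{n}{tag}.png',im);g=cv2.GaussianBlur(im,(3,3),0).mean(2)
        for kk in k:
            o=[]
            for d in range(30,-100,-5):
                u=proj(n,p+M[:,1]*kk+M[:,2]*d)[0].round().astype(int);o.append((d,int(g[u[1],u[0]])))
            print(n,kk,o)
if __name__=='__main__':prof([0],'2')
E
python3 tip.py
```

```text
t 2.12 q [ 0.816  0.097  2.16  -0.605  0.519 -0.493] p [459.3 334.1 171.2] rot [ 3.14   0.524 -2.927] F [ 0.5 -0.2  0.2] op 0.003 gf 0.0
side 0 [(30, 127), (25, 149), (20, 150), (15, 149), (10, 147), (5, 146), (0, 145), (-5, 148), (-10, 148), (-15, 147), (-20, 147), (-25, 145), (-30, 125), (-35, 84), (-40, 49), (-45, 37), (-50, 36), (-55, 37), (-60, 36), (-65, 34), (-70, 35), (-75, 33), (-80, 34), (-85, 35), (-90, 34), (-95, 35)]
top 0 [(30, 44), (25, 45), (20, 45), (15, 45), (10, 46), (5, 47), (0, 47), (-5, 54), (-10, 49), (-15, 37), (-20, 37), (-25, 23), (-30, 19), (-35, 19), (-40, 18), (-45, 10), (-50, 7), (-55, 6), (-60, 6), (-65, 5), (-70, 4), (-75, 5), (-80, 6), (-85, 6), (-90, 6), (-95, 5)]
```

```bash
cat >> kin.py <<'E'
LO=np.array([-2.63,-.92,.06,-1.3,0,-3.02]);HI=np.array([2.63,2.1,2.66,4.44,2.69,3.02])
def ik(p,Q,g,q0):
    """analytic start for wrist, lsq for arm; returns q nearest branch or None"""
    a1,h,L2,a3,L3,d6=g;w=np.asarray(p)-Q.apply([0,0,d6]);q1=np.arctan2(w[1],w[0])
    r_=np.hypot(w[0],w[1])-a1;zz=w[2]-h;l=np.hypot(L3,a3);b=np.arctan2(-a3,L3)
    c=(r_**2+zz**2-L2**2-l**2)/(2*L2*l)
    if abs(c)>1:return None
    e=np.arccos(c);q3=e-b;q2=np.arctan2(r_,zz)-np.arctan2(l*np.sin(e),L2+l*np.cos(e))
    W=(E('z',q1)*E('y',q2+q3)).inv()*Q*E('z',-OFF);M=W.as_matrix()
    q5=np.arccos(np.clip(M[2,2],-1,1));q4=np.arctan2(M[1,2],M[0,2]);q6=np.arctan2(M[2,1],-M[2,0])
    q4s=[q4+k for k in(-2*np.pi,0,2*np.pi) if -1.3<q4+k<4.44]
    if not q4s:return None
    q=np.array([q1,q2,q3,min(q4s,key=lambda v:abs(v-q0[3])),q5,q6]);return q if (q>LO).all() and (q<HI).all() else None
E
python3 - <<'E'
from kin import *
log();g,f=fitg();print(g.round(1),abs(f).max())
d=D()[-1];q=d[0];print(q.round(3),ik(d[1],E('xyz',d[2]),g,q).round(3))
Br=E('z',.215)*E('y',np.radians(40));G0=np.array([492,339,114.])
for c in(100,110,120):
  for ys in(1,-1):
    Rg=R.from_matrix(frame(np.radians(40+c),.215,ys));K=Br.inv()*Rg
    tcp=lambda G,B:(G+(B*K).apply([0,0,40]),B*K)
    for up in(0,40,250):
        a=ik(*tcp(G0+[0,0,up],Br),g,q);print('c',c,ys,'grasp',up,None if a is None else a.round(2))
    if a is None:a=q
    for nm,G in(('place',np.array([513,-291,142.])),('above',np.array([513,-291,250.])),('inv',np.array([450,0,450.])),('inv',np.array([450,150,450.]))):
        for psi in np.radians(range(-180,180,30)):
            B=E('z',psi) if nm!='inv' else E('z',psi)*E('y',np.pi)
            b=ik(*tcp(G,B),g,a)
            if b is not None:print('  ',nm,G[1],round(np.degrees(psi)),b.round(2))
E
```

```text
[  4.9 288.7 564.3 -56.4 489.4 375.8] 1.3569051268334533
[ 0.816  0.098  2.159 -0.605  0.519 -0.493] [ 0.817  0.098  2.16  -0.605  0.519 -0.493]
c 100 1 grasp 0 None
c 100 1 grasp 40 None
c 100 1 grasp 250 [ 0.81 -0.06  2.   -0.6   0.68 -0.6 ]
   place -291.0 -180 [-0.33  1.15  1.02 -0.45  2.31  1.2 ]
   place -291.0 -150 [-0.16  1.04  1.29 -0.76  2.03  1.03]
   place -291.0 -120 [-0.01  0.91  1.64 -1.04  1.7   1.05]
   place -291.0 -60 [-0.01  0.78  2.36  4.18  1.39  1.57]
   place -291.0 -30 [-0.51  0.84  2.53  3.16  1.63  1.57]
   place -291.0 0 [-1.01  0.78  2.37  2.13  1.4   1.57]
   place -291.0 30 [-1.11  0.8   2.02  1.46  1.42  1.89]
   place -291.0 60 [-1.03  0.9   1.65  1.05  1.69  2.08]
   place -291.0 90 [-0.88  1.03  1.3   0.77  2.02  2.11]
   place -291.0 120 [-0.71  1.14  1.03  0.46  2.3   1.95]
   place -291.0 150 [-0.52  1.19  0.92  0.01  2.43  1.58]
   above -291.0 -180 [-0.33  1.02  1.04 -0.5   2.41  1.12]
   above -291.0 -150 [-0.16  0.9   1.3  -0.81  2.12  0.93]
   above -291.0 -120 [-0.01  0.74  1.65 -1.06  1.78  0.92]
   above -291.0 -60 [-0.01  0.47  2.38  4.2
[... 11345 characters left out ...]
.15 -1.18]
   above -291.0 150 [-0.52  0.89  1.04  0.01  2.26 -1.56]
   inv 0.0 -150 [-0.63  0.54  2.59  1.99  2.09  1.58]
   inv 0.0 -120 [-0.69  0.56  2.28  1.58  2.12  1.92]
   inv 0.0 -90 [-0.57  0.65  1.98  1.34  2.3   2.15]
   inv 0.0 -60 [-0.4   0.75  1.73  1.15  2.53  2.28]
   inv 0.0 60 [ 0.4   0.75  1.73 -1.15  2.53  0.86]
   inv 0.0 150 [0.63 0.54 2.59 4.29 2.09 1.56]
   inv 150.0 -180 [0.76 0.56 2.64 3.92 2.14 1.62]
   inv 150.0 -120 [-0.32  0.54  2.43  1.86  2.05  1.76]
   inv 150.0 -90 [-0.3   0.61  2.12  1.53  2.17  2.05]
   inv 150.0 -60 [-0.17  0.71  1.83  1.32  2.38  2.26]
   inv 150.0 -30 [0.01 0.8  1.59 1.12 2.63 2.35]
   inv 150.0 90 [ 0.78  0.73  1.77 -1.28  2.44  0.85]
```

Run:
```python
from kin import *
s=r.sense();p,M=cur(s);Rg=frame(np.radians(160),.215);G=np.array([492,339,114.])
print(delta(p,M,G+Rg[:,2]*-46,Rg))
```

```text
[-0.0079 -0.0022  0.0206  0.0013  0.1749 -0.0007]
```

>>> send_rows:
  targets: [-0.008,-0.002,0,0,0,0,1,-0.008,-0.002,0,0,0.05,0,1,-0.008,-0.002,0,0,0.1,0,1,-0.008,-0.002,0.01,0,0.15,0,1,-0.008,-0.002,0.02,0,0.175,0,1,-0.008,-0.002,0.02,0,0.175,0,1,-0.008,-0.002,0.02,0,0.175,0,1,-0.008,-0.002,0.02,0,0.175,0,1]

```text
clock: 2.88
eef_pos: [475.8, 335.4, 157.6]
tcp_rot: [3.141, 0.349, -2.927]
contact_force: [-0.8, 0.9, -0.9]
opening: 0.996
grasp_force: 0.0
```

>>> send_rows:
  targets: [0,0,0.01,0,0,0,1,0,0,0.02,0,0,0,1,0,0,0.03,0,0,0,1,0,0,0.04,0,0,0,1,0,0,0.05,0,0,0,1,0,0,0.06,0,0,0,1,0,0,0.07,0,0,0,1,0,0,0.07,0,0,0,1]

```text
clock: 3.55
eef_pos: [499.4, 340.4, 89.6]
tcp_rot: [3.141, 0.346, -2.927]
contact_force: [-0.6, 0.1, 0.6]
opening: 1.003
grasp_force: 0.0
```

Run:
```python
from kin import *
from tip import prof
s=log();g,f=fitg();print(g.round(1),abs(f).max())
prof([-42,-48,42,48],'3')
p,M=cur(s);print(M.T@(p-[492,339,114]))
```

```text
[  3.4 288.8 564.2 -55.7 490.8 375.7] 1.363293481674873
t 3.55 q [ 0.695  0.311  2.033 -0.326  0.511 -0.828] p [499.4 340.4  89.6] rot [ 3.141  0.346 -2.927] F [-0.6  0.1  0.6] op 1.003 gf 0.0
side -42 [(30, 76), (25, 74), (20, 72), (15, 68), (10, 66), (5, 66), (0, 69), (-5, 73), (-10, 82), (-15, 81), (-20, 89), (-25, 74), (-30, 67), (-35, 68), (-40, 72), (-45, 61), (-50, 49), (-55, 40), (-60, 37), (-65, 38), (-70, 34), (-75, 37), (-80, 37), (-85, 36), (-90, 35), (-95, 45)]
side -48 [(30, 81), (25, 76), (20, 74), (15, 73), (10, 68), (5, 66), (0, 66), (-5, 70), (-10, 80), (-15, 92), (-20, 107), (-25, 92), (-30, 81), (-35, 68), (-40, 69), (-45, 71), (-50, 56), (-55, 44), (-60, 38), (-65, 36), (-70, 35), (-75, 34), (-80, 36), (-85, 37), (-90, 36), (-95, 40)]
side 42 [(30, 69), (25, 78), (20, 80), (15, 81), (10, 82), (5, 80), (0, 76), (-5, 73), (-10, 72), (-15, 70), (-20, 86), (-25, 107), (-30, 138), (-35, 152), (-40, 152), (-45, 142), (-50, 109), (-55, 45), (-60, 38), (-65, 36), (-70, 36), (-75, 37), (-80, 36), (-85, 37), (-90, 37), (-95, 34)]
side 48 [(30, 73), (25, 79), (20, 81), (15,
[... 690 characters left out ...]
 (-55, 6), (-60, 6), (-65, 6), (-70, 9), (-75, 9), (-80, 11), (-85, 11), (-90, 18), (-95, 18)]
top 42 [(30, 29), (25, 29), (20, 39), (15, 54), (10, 54), (5, 53), (0, 53), (-5, 36), (-10, 26), (-15, 26), (-20, 20), (-25, 17), (-30, 17), (-35, 17), (-40, 17), (-45, 17), (-50, 18), (-55, 18), (-60, 18), (-65, 20), (-70, 20), (-75, 21), (-80, 30), (-85, 30), (-90, 35), (-95, 50)]
top 48 [(30, 49), (25, 53), (20, 46), (15, 46), (10, 35), (5, 35), (0, 20), (-5, 18), (-10, 18), (-15, 17), (-20, 17), (-25, 18), (-30, 18), (-35, 18), (-40, 18), (-45, 18), (-50, 18), (-55, 21), (-60, 22), (-65, 22), (-70, 26), (-75, 41), (-80, 47), (-85, 47), (-90, 55), (-95, 55)]
[ 1.25345289 -0.24266892 25.49158916]
```

>>> send_rows:
  targets: [0,0,0.004,0,0,0,1,0,0,0.008,0,0,0,1,0,0,0.012,0,0,0,1,0,0,0.016,0,0,0,1,0,0,0.016,0,0,0,1]

```text
clock: 4.07
eef_pos: [505.0, 342.1, 76.3]
tcp_rot: [3.14, 0.348, -2.927]
contact_force: [-0.0, 0.1, 0.6]
opening: 0.997
grasp_force: 0.0
```

>>> send_rows:
  targets: [0,0,0.002,0,0,0,1,0,0,0.005,0,0,0,1,0,0,0.005,0,0,0,1]

```text
clock: 4.32
eef_pos: [506.7, 342.5, 71.9]
tcp_rot: [3.14, 0.349, -2.927]
contact_force: [0.6, 0.1, -0.2]
opening: 0.997
grasp_force: 0.0
```

>>> send_rows:
  targets: [0,0,0.002,0,0,0,1,0,0,0.004,0,0,0,1,0,0,0.004,0,0,0,1]

```text
clock: 4.57
eef_pos: [508.0, 342.8, 68.2]
tcp_rot: [3.14, 0.349, -2.927]
contact_force: [-0.2, 0.3, 0.1]
opening: 0.995
grasp_force: 0.0
```

>>> send_rows:
  targets: [0,0,0.002,0,0,0,1,0,0,0.005,0,0,0,1,0,0,0.005,0,0,0,1]

```text
clock: 4.82
eef_pos: [509.7, 343.2, 63.4]
tcp_rot: [3.14, 0.349, -2.927]
contact_force: [0.1, 0.0, 0.4]
opening: 1.002
grasp_force: 0.0
```

>>> send_rows:
  targets: [0,0,0,0,0,0,-1,0,0,0,0,0,0,-1,0,0,0,0,0,0,-1,0,0,0,0,0,0,-1,0,0,0,0,0,0,-1,0,0,0,0,0,0,-1,0,0,0,0,0,0,-1]
  grip_force: 25

```text
clock: 5.4
eef_pos: [509.6, 345.2, 64.7]
tcp_rot: [3.137, 0.351, -2.927]
contact_force: [-8.8, 7.5, 6.9]
opening: 0.579
grasp_force: 25.1
```

Run:
```python
from kin import *
from tip import prof
prof([30],'4');log()
```

```text
t 5.4 q [ 0.688  0.365  2.03  -0.354  0.455 -0.802] p [509.6 345.2  64.7] rot [ 3.137  0.351 -2.927] F [-8.8  7.5  6.9] op 0.579 gf 25.1
side 30 [(30, 63), (25, 63), (20, 64), (15, 62), (10, 60), (5, 61), (0, 63), (-5, 62), (-10, 66), (-15, 68), (-20, 70), (-25, 70), (-30, 71), (-35, 71), (-40, 69), (-45, 68), (-50, 66), (-55, 65), (-60, 57), (-65, 40), (-70, 36), (-75, 37), (-80, 34), (-85, 35), (-90, 35), (-95, 37)]
top 30 [(30, 6), (25, 9), (20, 9), (15, 14), (10, 14), (5, 28), (0, 28), (-5, 40), (-10, 48), (-15, 48), (-20, 45), (-25, 45), (-30, 36), (-35, 36), (-40, 21), (-45, 18), (-50, 18), (-55, 17), (-60, 18), (-65, 18), (-70, 18), (-75, 20), (-80, 21), (-85, 23), (-90, 23), (-95, 37)]
```

>>> send_rows:
  targets: [0,0,0,0,0,0,-1,0,0,0,0,0,0,-1,0,0,0,0,0,0,-1]
  grip_force: 60

```text
clock: 5.75
eef_pos: [509.5, 345.2, 64.9]
tcp_rot: [3.137, 0.351, -2.927]
contact_force: [-10.4, 7.2, 8.2]
opening: 0.571
grasp_force: 59.9
```

>>> send_rows:
  targets: [-0.001,0,-0.003,0,0,0,-1,-0.003,0,-0.008,0,0,0,-1,-0.006,0,-0.016,0,0,0,-1,-0.009,0,-0.025,0,0,0,-1,-0.014,0,-0.038,0,0,0,-1,-0.019,0,-0.052,0,0,0,-1,-0.024,0,-0.066,0,0,0,-1,-0.029,0,-0.08,0,0,0,-1,-0.034,0,-0.094,0,0,0,-1,-0.039,0,-0.107,0,0,0,-1,-0.041,0,-0.113,0,0,0,-1,-0.041,0,-0.113,0,0,0,-1]

```text
clock: 6.75
eef_pos: [510.6, 343.6, 186.5]
tcp_rot: [3.138, 0.352, -2.928]
contact_force: [0.2, 0.5, -2.1]
opening: 0.569
grasp_force: 62.1
```

```bash
cat > cyl.py <<'E'
from kin import *
from rig import cams
# estimate bottle axis in the tool frame from silhouettes: difference against an earlier frame is avoided; cap/body scores
def snap(tag):
    o={}
    for n in('side','top'):
        o[n]=cams.grab_frame(n)['color'];cv2.imwrite(f'pics/{n}{tag}.png',o[n])
    return o
E
python3 - <<'E'
from cyl import *
s=log();show(s);g,f=fitg();print(g.round(1),abs(f).max());print(r.sense()['wrist_torque'].round(2));snap('5')
E
```

```text
t 6.75 q [ 0.685  0.185  1.936 -0.236  0.717 -0.945] p [510.6 343.6 186.5] rot [ 3.138  0.352 -2.928] F [ 0.2  0.5 -2.1] op 0.569 gf 62.1
[  3.  288.7 564.  -55.4 491.5 375.2] 1.432871364911307
[-0.02  0.24 -0.02]
```

```bash
cat > plan.py <<'E'
from kin import *
AX=53.
def Bq(P,Q):pass
Br=E('z',.215)*E('y',np.radians(40))
K=Br.inv()*E('xyz',[3.138,.352,-2.928])
def pose(G,B):return np.array(G)+(B*K).apply([0,0,AX]),B*K
def rows(path,g,fing=-1):
    """path: list of q (first = start). prints calls of 12 rows"""
    base=fk(path[0],g);out=[]
    for i,q in enumerate(path[1:],1):
        p,Q=fk(q,g);d=base[1].inv().apply(p-base[0])/1000;w=(base[1].inv()*Q).as_rotvec()
        out+=[round(float(v),3) for v in (*d,*w)]+[fing]
        if i%12==0 or i==len(path)-1:print(out);out=[];base=(p,Q)
def smooth(a,b,n):
    t=np.linspace(0,1,n+1);t=t*t*(3-2*t);return [a+(b-a)*x for x in t]
def check(path,g):
    st=0;zm=1e9;prev=None;tr=[]
    for q in path:
        p,Q=fk(q,g);G=p-Q.apply([0,0,AX]);ax=(Q*K.inv()).apply([0,0,1]);zm=min(zm,G[2]-80*ax[2],G[2]+70*ax[2])
        tr.append(G.round().tolist()+ax.round(2).tolist())
        if prev is not None:st=max(st,np.degrees((prev[1].inv()*Q).magnitude())),;st=st[0]
        prev=(p,Q)
    print('maxrot/row',round(st,2),'min end z',round(zm),'dq/row',np.abs(np.diff(path,axis=0)).max(0).round(3));print(tr[::6])
E
python3 - <<'E'
from plan import *
g,_=fitg();s=r.sense();q0=s['qpos'];p,M=cur(s)
G=p-M[:,2]*AX;print('G',G)
a=ik(*pose(G+[-40,-30,200],Br),g,q0);print(a)
for y in(50,120,180):
  for psi in(-100,-80,-60,-40):
    b=ik(*pose([450,y,480],E('z',np.radians(psi))*E('y',np.pi)),g,q0);print(y,psi,b)
E
```

```text
G [491.7964175  338.89816899 233.82550212]
[ 0.6912718  -0.06768026  1.76100043 -0.17200294  1.13707766 -1.04584626]
50 -100 [-0.51205524  0.5119511   2.14453073  1.54692718  2.18052397 -1.00036528]
50 -80 [-0.42542836  0.58903679  1.9566964   1.39960931  2.32562662 -0.87645817]
50 -60 [-0.31603793  0.66100642  1.78989738  1.27182163  2.48734896 -0.78977029]
50 -40 [-0.19411681  0.72109846  1.65423831  1.12544494  2.65542071 -0.76188047]
120 -100 [-0.36948309  0.48755     2.20743453  1.64818205  2.11755801 -1.04825578]
120 -80 [-0.30280306  0.56595465  2.01165084  1.48220796  2.25489748 -0.90683253]
120 -60 [-0.2052006   0.64268476  1.831829    1.35209365  2.41405362 -0.79759011]
120 -40 [-0.09083662  0.71022175  1.67860955  1.22633458  2.58460088 -0.73195834]
180 -100 [-0.23312994  0.47360073  2.2445643   1.75447009  2.06362339 -1.08328717]
180 -80 [-0.18951747  0.55275726  2.04349966  1.56640524  2.19445373 -0.92677656]
180 -60 [-0.10584629  0.63340104  1.85319943  1.4295301   2.35189554 -0.79898834]
180 -40 [-6.54394081e-04  7.07244424e-01  1.68529356e+00  1.31434842e+00
  2.52473562e+00 -7.05472761e-01]
```

Run:
```python
from plan import *
g,_=fitg();s=r.sense();q0=s['qpos'];p,M=cur(s)
G=p-M[:,2]*AX
a=ik(*pose(G+[-40,-30,200],Br),g,q0)
b=ik(*pose([450,120,480],E('z',np.radians(-80))*E('y',np.pi)),g,q0)
P1=smooth(q0,a,12);check(P1,g);P2=smooth(a,b,42);check(P2,g)
for psi in(0,10,20,30):
    for z in(142,230,400):print(psi,z,ik(*pose([512,-293,z],E('z',np.radians(psi))),g,b))
rows(P1,g)
```

```text
maxrot/row 0.12 min end z 173 dq/row [0.001 0.032 0.022 0.008 0.052 0.013]
[[492.0, 338.0, 234.0, 0.63, 0.14, 0.76], [482.0, 328.0, 334.0, 0.63, 0.14, 0.77], [452.0, 309.0, 434.0, 0.63, 0.14, 0.77]]
maxrot/row 5.87 min end z 304 dq/row [0.035 0.023 0.009 0.059 0.04  0.005]
[[452.0, 309.0, 434.0, 0.63, 0.14, 0.77], [436.0, 292.0, 399.0, 0.74, 0.08, 0.67], [384.0, 263.0, 337.0, 0.93, -0.12, 0.36], [325.0, 256.0, 317.0, 0.91, -0.4, -0.14], [321.0, 260.0, 361.0, 0.59, -0.51, -0.62], [376.0, 225.0, 426.0, 0.23, -0.36, -0.91], [431.0, 157.0, 468.0, 0.04, -0.11, -0.99], [450.0, 120.0, 480.0, -0.0, -0.0, -1.0]]
0 142 [-0.90170856  0.49262133  2.32251422  2.04219274  0.87245108  1.90952012]
0 230 [-0.90170856  0.26919676  2.29495647  1.82492658  0.78244713  2.22876404]
0 400 [-0.90170856 -0.04890159  2.13815774  1.33127078  0.77880215  2.91037588]
10 142 [-0.96569278  0.51882102  2.23644223  1.7528294   0.93209657  2.01525821]
10 230 [-0.96569278  0.31812728  2.21122843  1.58107671  0.91023509  2.29798218]
10 400 [-0.96569278  0.02561553  2.06486582  1.2602986   0.97778255  2.83593893]
20 142
[... 369 characters left out ...]
2148  1.16202661  2.35176468]
30 400 [-1.01315763  0.18266872  1.88495384  1.11532687  1.30743472  2.71735452]
[-0.001, -0.0, -0.004, 0.001, -0.0, 0.0, -1, -0.005, -0.001, -0.014, 0.002, -0.001, 0.001, -1, -0.009, -0.002, -0.03, 0.003, -0.003, 0.001, -1, -0.014, -0.003, -0.05, 0.005, -0.004, 0.002, -1, -0.019, -0.005, -0.073, 0.006, -0.005, 0.003, -1, -0.023, -0.007, -0.098, 0.006, -0.005, 0.003, -1, -0.026, -0.01, -0.124, 0.005, -0.005, 0.003, -1, -0.027, -0.013, -0.148, 0.004, -0.005, 0.003, -1, -0.027, -0.015, -0.17, 0.002, -0.004, 0.002, -1, -0.027, -0.018, -0.188, 0.0, -0.004, 0.001, -1, -0.026, -0.019, -0.199, -0.001, -0.003, 0.001, -1, -0.026, -0.02, -0.203, -0.002, -0.003, 0.001, -1]
```

>>> send_rows:
  targets: [-0.001,0,-0.004,0,0,0,-1,-0.005,-0.001,-0.014,0,0,0,-1,-0.009,-0.002,-0.03,0,0,0,-1,-0.014,-0.003,-0.05,0,0,0,-1,-0.019,-0.005,-0.073,0,0,0,-1,-0.023,-0.007,-0.098,0,0,0,-1,-0.026,-0.01,-0.124,0,0,0,-1,-0.027,-0.013,-0.148,0,0,0,-1,-0.027,-0.015,-0.17,0,0,0,-1,-0.027,-0.018,-0.188,0,0,0,-1,-0.026,-0.019,-0.199,0,0,0,-1,-0.026,-0.02,-0.203,0,0,0,-1]

```text
clock: 7.85
eef_pos: [469.9, 313.8, 385.8]
tcp_rot: [3.139, 0.351, -2.927]
contact_force: [0.7, -0.1, -2.3]
opening: 0.568
grasp_force: 62.2
```

Run:
```python
from plan import *
s=log();show(s);g,f=fitg();print(g.round(1),abs(f).max());q0=s['qpos']
b=ik(*pose([450,120,480],E('z',np.radians(-80))*E('y',np.pi)),g,q0)
P=smooth(q0,b,36);check(P,g);rows(P,g)
```

```text
t 7.85 q [ 0.691 -0.068  1.759 -0.172  1.14  -1.047] p [469.9 313.8 385.8] rot [ 3.139  0.351 -2.927] F [ 0.7 -0.1 -2.3] op 0.568 gf 62.2
[  2.5 290.2 563.7 -56.  492.7 375.2] 1.558555944019929
maxrot/row 6.85 min end z 305 dq/row [0.041 0.026 0.01  0.069 0.046 0.006]
[[452.0, 309.0, 435.0, 0.63, 0.14, 0.77], [430.0, 287.0, 390.0, 0.77, 0.05, 0.63], [363.0, 257.0, 324.0, 0.95, -0.21, 0.21], [314.0, 260.0, 334.0, 0.78, -0.49, -0.39], [355.0, 243.0, 406.0, 0.34, -0.43, -0.84], [424.0, 168.0, 463.0, 0.06, -0.15, -0.99], [450.0, 120.0, 480.0, -0.0, -0.0, -1.0]]
[0.002, -0.001, 0.001, -0.0, 0.006, 0.004, -1, 0.006, -0.002, 0.005, -0.0, 0.022, 0.015, -1, 0.013, -0.005, 0.01, -0.001, 0.049, 0.032, -1, 0.023, -0.008, 0.017, -0.002, 0.086, 0.056, -1, 0.036, -0.012, 0.024, -0.004, 0.131, 0.086, -1, 0.05, -0.016, 0.032, -0.007, 0.184, 0.122, -1, 0.067, -0.02, 0.04, -0.012, 0.245, 0.162, -1, 0.085, -0.022, 0.048, -0.019, 0.313, 0.208, -1, 0.104, -0.024, 0.054, -0.029, 0.386, 0.258, -1, 0.123, -0.025, 0.058, -0.042, 0.465, 0.311, -1, 0.142, -0.024, 0.06, -0.058, 0.547, 0.368, -1, 0.16, -0.021, 0.
[... 474 characters left out ...]
.471, 0.935, 0.485, -1, 0.072, 0.029, -0.091, -0.541, 1.015, 0.512, -1, 0.064, 0.028, -0.113, -0.613, 1.089, 0.535, -1]
[0.015, 0.008, -0.016, -0.057, 0.082, 0.007, -1, 0.03, 0.016, -0.034, -0.112, 0.16, 0.01, -1, 0.043, 0.022, -0.053, -0.164, 0.232, 0.008, -1, 0.054, 0.027, -0.073, -0.214, 0.297, 0.003, -1, 0.064, 0.031, -0.092, -0.259, 0.356, -0.005, -1, 0.072, 0.033, -0.111, -0.301, 0.409, -0.014, -1, 0.078, 0.034, -0.127, -0.337, 0.453, -0.024, -1, 0.084, 0.034, -0.142, -0.368, 0.491, -0.033, -1, 0.088, 0.034, -0.155, -0.393, 0.52, -0.042, -1, 0.091, 0.033, -0.164, -0.411, 0.542, -0.049, -1, 0.092, 0.033, -0.169, -0.423, 0.555, -0.054, -1, 0.093, 0.033, -0.171, -0.426, 0.559, -0.055, -1]
```

>>> send_rows:
  targets: [0.002,-0.001,0.001,0,0.006,0.004,-1,0.006,-0.002,0.005,0,0.022,0.015,-1,0.013,-0.005,0.01,-0.001,0.049,0.032,-1,0.023,-0.008,0.017,-0.002,0.086,0.056,-1,0.036,-0.012,0.024,-0.004,0.131,0.086,-1,0.05,-0.016,0.032,-0.007,0.184,0.122,-1,0.067,-0.02,0.04,-0.012,0.245,0.162,-1,0.085,-0.022,0.048,-0.019,0.313,0.208,-1,0.104,-0.024,0.054,-0.029,0.386,0.258,-1,0.123,-0.025,0.058,-0.042,0.465,0.311,-1,0.142,-0.024,0.06,-0.058,0.547,0.368,-1,0.16,-0.021,0.06,-0.08,0.634,0.428,-1]

```text
clock: 8.85
eef_pos: [346.4, 265.3, 271.3]
tcp_rot: [3.049, -0.32, 2.962]
contact_force: [0.9, 0.3, -1.2]
opening: 0.569
grasp_force: 62.2
```

>>> send_rows:
  targets: [0.015,-0.003,0.008,-0.025,0.092,0.057,-1,0.029,-0.004,0.012,-0.055,0.186,0.115,-1,0.043,-0.003,0.014,-0.09,0.282,0.171,-1,0.056,0,0.011,-0.13,0.38,0.226,-1,0.067,0.004,0.005,-0.175,0.477,0.278,-1,0.075,0.01,-0.004,-0.225,0.574,0.328,-1,0.081,0.015,-0.017,-0.28,0.669,0.374,-1,0.083,0.021,-0.033,-0.34,0.761,0.415,-1,0.082,0.025,-0.051,-0.404,0.85,0.453,-1,0.079,0.028,-0.07,-0.471,0.935,0.485,-1,0.072,0.029,-0.091,-0.541,1.015,0.512,-1,0.064,0.028,-0.113,-0.613,1.089,0.535,-1]

```text
clock: 9.85
eef_pos: [327.1, 286.5, 401.7]
tcp_rot: [2.508, -1.51, 2.793]
contact_force: [-0.5, 0.4, -1.8]
opening: 0.563
grasp_force: 62.3
```

>>> send_rows:
  targets: [0.015,0.008,-0.016,-0.057,0.082,0.007,-1,0.03,0.016,-0.034,-0.112,0.16,0.01,-1,0.043,0.022,-0.053,-0.164,0.232,0.008,-1,0.054,0.027,-0.073,-0.214,0.297,0.003,-1,0.064,0.031,-0.092,-0.259,0.356,-0.005,-1,0.072,0.033,-0.111,-0.301,0.409,-0.014,-1,0.078,0.034,-0.127,-0.337,0.453,-0.024,-1,0.084,0.034,-0.142,-0.368,0.491,-0.033,-1,0.088,0.034,-0.155,-0.393,0.52,-0.042,-1,0.091,0.033,-0.164,-0.411,0.542,-0.049,-1,0.092,0.033,-0.169,-0.423,0.555,-0.054,-1,0.093,0.033,-0.171,-0.426,0.559,-0.055,-1]

```text
clock: 10.85
eef_pos: [442.8, 165.7, 504.9]
tcp_rot: [-0.014, -1.051, -1.387]
contact_force: [-0.6, 0.2, -2.5]
opening: 0.566
grasp_force: 62.4
```

>>> send_rows:
  targets: [0,0,0,0,0,0,-1,0,0,0,0,0,0,-1,0,0,0,0,0,0,-1,0,0,0,0,0,0,-1,0,0,0,0,0,0,-1,0,0,0,0,0,0,-1,0,0,0,0,0,0,-1,0,0,0,0,0,0,-1,0,0,0,0,0,0,-1,0,0,0,0,0,0,-1,0,0,0,0,0,0,-1,0,0,0,0,0,0,-1]

```text
clock: 11.85
eef_pos: [442.4, 166.2, 505.3]
tcp_rot: [-0.011, -1.052, -1.388]
contact_force: [-0.5, 0.6, -2.2]
opening: 0.567
grasp_force: 62.4
```

Run:
```python
from cyl import *
from plan import *
s=log();show(s);g,f=fitg();print(g.round(1),abs(f).max());p,M=cur(s)
print('axis',(R.from_matrix(M)*K.inv()).apply([0,0,1]).round(3),'G',(p-M[:,2]*53).round(1));snap('6')
```

```text
t 11.85 q [-0.313  0.585  2.004  1.464  2.257 -0.919] p [442.4 166.2 505.3] rot [-0.011 -1.052 -1.388] F [-0.5  0.6 -2.2] op 0.567 gf 62.4
[  0.7 294.2 567.3 -58.6 493.9 380.4] 1.8247492956244855
axis [-0.003 -0.002 -1.   ] G [450.2 120.9 479.1]
```

>>> send_rows:
  targets: [0,0,0,0,0,0,-1,0,0,0,0,0,0,-1,0,0,0,0,0,0,-1,0,0,0,0,0,0,-1,0,0,0,0,0,0,-1,0,0,0,0,0,0,-1,0,0,0,0,0,0,-1,0,0,0,0,0,0,-1,0,0,0,0,0,0,-1,0,0,0,0,0,0,-1,0,0,0,0,0,0,-1,0,0,0,0,0,0,-1]

```text
clock: 12.95
eef_pos: [442.4, 166.3, 505.3]
tcp_rot: [-0.011, -1.052, -1.388]
contact_force: [-0.4, -0.6, -1.4]
opening: 0.571
grasp_force: 62.4
```

>>> send_rows:
  targets: [0,0,0,0,0,0,-1,0,0,0,0,0,0,-1,0,0,0,0,0,0,-1,0,0,0,0,0,0,-1,0,0,0,0,0,0,-1,0,0,0,0,0,0,-1,0,0,0,0,0,0,-1,0,0,0,0,0,0,-1]

```text
clock: 13.62
eef_pos: [442.4, 166.2, 505.4]
tcp_rot: [-0.011, -1.052, -1.388]
contact_force: [-0.0, 0.0, -1.8]
opening: 0.566
grasp_force: 62.4
```

Run:
```python
from plan import *
s=log();show(s);g,f=fitg();q0=s['qpos']
c=ik(*pose([512,-293,260],E('z',np.radians(20))),g,q0);m=ik(*pose([430,-150,480],E('z',np.radians(-10))*E('y',np.radians(100))),g,q0);print(c,m)
for n in(54,60):P=smooth(q0,c,n);check(P,g)
```

```text
t 13.62 q [-0.313  0.584  2.004  1.464  2.257 -0.919] p [442.4 166.2 505.4] rot [-0.011 -1.052 -1.388] F [-0.   0.  -1.8] op 0.566 gf 62.4
[-1.01127934  0.32115636  2.09953673  1.34559246  1.05721392  2.40945631] [-0.28636843  0.3160199   1.34372689 -0.08307029  2.17261285 -1.70258846]
maxrot/row 5.77 min end z 180 dq/row [0.019 0.007 0.003 0.003 0.033 0.092]
[[450.0, 119.0, 479.0, -0.0, -0.0, -1.0], [456.0, 116.0, 472.0, -0.1, -0.06, -0.99], [475.0, 103.0, 453.0, -0.38, -0.17, -0.91], [502.0, 73.0, 422.0, -0.73, -0.24, -0.64], [530.0, 21.0, 384.0, -0.98, -0.15, -0.16], [549.0, -52.0, 343.0, -0.93, 0.07, 0.37], [552.0, -136.0, 307.0, -0.61, 0.21, 0.76], [539.0, -215.0, 281.0, -0.27, 0.17, 0.95], [521.0, -272.0, 265.0, -0.06, 0.06, 1.0], [512.0, -293.0, 260.0, 0.0, -0.0, 1.0]]
maxrot/row 5.2 min end z 180 dq/row [0.017 0.007 0.002 0.003 0.03  0.083]
[[450.0, 119.0, 479.0, -0.0, -0.0, -1.0], [455.0, 117.0, 474.0, -0.08, -0.05, -1.0], [470.0, 106.0, 458.0, -0.31, -0.15, -0.94], [493.0, 84.0, 432.0, -0.63, -0.23, -0.74], [519.0, 44.0, 400.0, -0.91, -0.21, -0.37], [541.0, -13.0, 363.0, -0.99, -0.04, 0.11], [552.0, -85.0, 328.0, -0.82, 0.14, 0.55], [549.0, -161.0, 298.0, -0.5, 0.21, 0.84], [535.0, -229.0, 277.0, -0.21, 0.15, 0.97], [519.0, -276.0, 264.0, -0.05, 0.05, 1.0], [512.0, -293.0, 260.0, 0.0, -0.0, 1.0]]
```

Run:
```python
from plan import *
g,f=fitg();q0=r.sense()['qpos']
c=ik(*pose([512,-293,260],E('z',np.radians(20))),g,q0)
rows(smooth(q0,c,48),g)
```

```text
[-0.0, 0.0, -0.0, -0.002, -0.001, 0.004, -1, -0.001, 0.001, -0.001, -0.006, -0.005, 0.015, -1, -0.002, 0.003, -0.002, -0.014, -0.012, 0.033, -1, -0.003, 0.005, -0.004, -0.024, -0.021, 0.058, -1, -0.005, 0.007, -0.007, -0.038, -0.031, 0.089, -1, -0.007, 0.01, -0.009, -0.055, -0.043, 0.126, -1, -0.009, 0.014, -0.013, -0.075, -0.055, 0.169, -1, -0.012, 0.018, -0.017, -0.099, -0.068, 0.218, -1, -0.014, 0.022, -0.022, -0.126, -0.081, 0.271, -1, -0.017, 0.027, -0.028, -0.157, -0.093, 0.33, -1, -0.02, 0.032, -0.034, -0.191, -0.104, 0.393, -1, -0.023, 0.038, -0.042, -0.229, -0.113, 0.46, -1]
[-0.001, 0.008, -0.006, -0.039, -0.006, 0.072, -1, -0.001, 0.017, -0.014, -0.081, -0.008, 0.149, -1, -0.002, 0.026, -0.022, -0.125, -0.006, 0.228, -1, -0.002, 0.035, -0.031, -0.17, -0.0, 0.311, -1, -0.003, 0.044, -0.041, -0.218, 0.011, 0.396, -1, -0.003, 0.054, -0.052, -0.266, 0.027, 0.484, -1, -0.003, 0.063, -0.064, -0.315, 0.048, 0.574, -1, -0.004, 0.072, -0.077, -0.364, 0.075, 0.664, -1, -0.004, 0.081, -0.091, -0.412, 0.109, 0.756, -1, -0.004, 0.089, -0.106, -0.459, 0.148, 0.848, -1, -0.004, 0.097, -0
[... 515 characters left out ...]
, -0.138, -0.038, 0.522, 0.945, -1, 0.113, 0.081, -0.154, -0.018, 0.572, 1.024, -1, 0.12, 0.086, -0.169, 0.005, 0.62, 1.098, -1]
[0.013, -0.007, -0.008, 0.022, 0.032, 0.077, -1, 0.025, -0.013, -0.016, 0.045, 0.061, 0.15, -1, 0.036, -0.018, -0.024, 0.068, 0.087, 0.218, -1, 0.046, -0.023, -0.032, 0.091, 0.109, 0.28, -1, 0.055, -0.027, -0.039, 0.113, 0.128, 0.337, -1, 0.063, -0.031, -0.046, 0.134, 0.144, 0.387, -1, 0.07, -0.034, -0.052, 0.152, 0.158, 0.43, -1, 0.076, -0.036, -0.057, 0.168, 0.169, 0.466, -1, 0.081, -0.038, -0.061, 0.181, 0.177, 0.495, -1, 0.084, -0.04, -0.064, 0.191, 0.183, 0.516, -1, 0.086, -0.041, -0.066, 0.197, 0.186, 0.529, -1, 0.087, -0.041, -0.067, 0.199, 0.187, 0.534, -1]
```

>>> send_rows:
  targets: [0,0,0,-0.002,-0.001,0.004,-1,-0.001,0.001,-0.001,-0.006,-0.005,0.015,-1,-0.002,0.003,-0.002,-0.014,-0.012,0.033,-1,-0.003,0.005,-0.004,-0.024,-0.021,0.058,-1,-0.005,0.007,-0.007,-0.038,-0.031,0.089,-1,-0.007,0.01,-0.009,-0.055,-0.043,0.126,-1,-0.009,0.014,-0.013,-0.075,-0.055,0.169,-1,-0.012,0.018,-0.017,-0.099,-0.068,0.218,-1,-0.014,0.022,-0.022,-0.126,-0.081,0.271,-1,-0.017,0.027,-0.028,-0.157,-0.093,0.33,-1,-0.02,0.032,-0.034,-0.191,-0.104,0.393,-1,-0.023,0.038,-0.042,-0.229,-0.113,0.46,-1]

```text
clock: 14.62
eef_pos: [484.2, 147.9, 463.9]
tcp_rot: [-0.975, -0.922, -0.533]
contact_force: [-0.0, -0.1, -2.4]
opening: 0.57
grasp_force: 62.4
```

>>> send_rows:
  targets: [-0.001,0.008,-0.006,-0.039,-0.006,0.072,-1,-0.001,0.017,-0.014,-0.081,-0.008,0.149,-1,-0.002,0.026,-0.022,-0.125,-0.006,0.228,-1,-0.002,0.035,-0.031,-0.17,0,0.311,-1,-0.003,0.044,-0.041,-0.218,0.011,0.396,-1,-0.003,0.054,-0.052,-0.266,0.027,0.484,-1,-0.003,0.063,-0.064,-0.315,0.048,0.574,-1,-0.004,0.072,-0.077,-0.364,0.075,0.664,-1,-0.004,0.081,-0.091,-0.412,0.109,0.756,-1,-0.004,0.089,-0.106,-0.459,0.148,0.848,-1,-0.004,0.097,-0.122,-0.505,0.194,0.939,-1,-0.004,0.105,-0.138,-0.548,0.245,1.03,-1]

```text
clock: 15.62
eef_pos: [567.3, 34.4, 361.4]
tcp_rot: [-1.602, 0.124, -0.483]
contact_force: [0.6, 0.8, -2.3]
opening: 0.565
grasp_force: 62.3
```

>>> send_rows:
  targets: [0.013,0.008,-0.011,-0.026,0.046,0.1,-1,0.025,0.016,-0.023,-0.047,0.095,0.2,-1,0.037,0.024,-0.035,-0.063,0.146,0.3,-1,0.049,0.032,-0.048,-0.074,0.199,0.399,-1,0.06,0.04,-0.062,-0.08,0.252,0.496,-1,0.071,0.048,-0.077,-0.081,0.307,0.591,-1,0.081,0.055,-0.092,-0.077,0.362,0.684,-1,0.09,0.062,-0.107,-0.068,0.416,0.775,-1,0.099,0.069,-0.123,-0.055,0.469,0.861,-1,0.106,0.075,-0.138,-0.038,0.522,0.945,-1,0.113,0.081,-0.154,-0.018,0.572,1.024,-1,0.12,0.086,-0.169,0.005,0.62,1.098,-1]

```text
clock: 16.62
eef_pos: [584.6, -168.4, 266.8]
tcp_rot: [-2.351, 1.013, -1.663]
contact_force: [0.9, 0.7, -2.7]
opening: 0.569
grasp_force: 62.3
```

>>> send_rows:
  targets: [0.013,-0.007,-0.008,0.022,0.032,0.077,-1,0.025,-0.013,-0.016,0.045,0.061,0.15,-1,0.036,-0.018,-0.024,0.068,0.087,0.218,-1,0.046,-0.023,-0.032,0.091,0.109,0.28,-1,0.055,-0.027,-0.039,0.113,0.128,0.337,-1,0.063,-0.031,-0.046,0.134,0.144,0.387,-1,0.07,-0.034,-0.052,0.152,0.158,0.43,-1,0.076,-0.036,-0.057,0.168,0.169,0.466,-1,0.081,-0.038,-0.061,0.181,0.177,0.495,-1,0.084,-0.04,-0.064,0.191,0.183,0.516,-1,0.086,-0.041,-0.066,0.197,0.186,0.529,-1,0.087,-0.041,-0.067,0.199,0.187,0.534,-1]

```text
clock: 17.62
eef_pos: [556.7, -276.4, 234.2]
tcp_rot: [3.136, 1.05, -2.796]
contact_force: [0.1, 0.3, -1.5]
opening: 0.565
grasp_force: 62.3
```

Run:
```python
from plan import *
s=log();show(s);p,M=cur(s);G=p-M[:,2]*53
print('axis',(R.from_matrix(M)*K.inv()).apply([0,0,1]).round(3),'G',G.round(1))
p1,Q=pose([512,-293,165],E('z',np.radians(20)))
print(delta(p,M,p1,Q.as_matrix()))
```

```text
t 17.62 q [-1.011  0.32   2.099  1.346  1.057  2.411] p [ 556.7 -276.4  234.2] rot [ 3.136  1.05  -2.796] F [ 0.1  0.3 -1.5] op 0.565 gf 62.3
axis [-0. -0.  1.] G [ 513.5 -292.3  260.5]
[ 0.0837 -0.0004  0.046  -0.0004  0.0002 -0.0004]
```

>>> send_rows:
  targets: [0.004,0,0.002,0,0,0,-1,0.011,0,0.006,0,0,0,-1,0.02,0,0.011,0,0,0,-1,0.03,0,0.016,0,0,0,-1,0.04,0,0.022,0,0,0,-1,0.05,0,0.028,0,0,0,-1,0.06,0,0.033,0,0,0,-1,0.07,0,0.039,0,0,0,-1,0.078,0,0.043,0,0,0,-1,0.084,0,0.046,0,0,0,-1,0.084,0,0.046,0,0,0,-1]

```text
clock: 18.53
eef_pos: [554.6, -276.0, 136.6]
tcp_rot: [3.133, 1.05, -2.798]
contact_force: [-1.0, -0.2, -2.3]
opening: 0.572
grasp_force: 62.2
```

Run:
```python
from cyl import *
from plan import *
from ov import *
s=log();show(s);p,M=cur(s);G=p-M[:,2]*53;print(G.round(1))
o=snap('7');I=R.identity()
L=[(circ(G-[0,0,80],I,z,r_),(0,0,255)) for z,r_ in((0,25),(150,14),(130,14))]
x,y,a=513,-291,-.236
L+=[(R.from_euler('z',a).apply([(30,135,60),(30,-135,60),(-30,-135,60),(-30,135,60)])+[x,y,0],(0,160,0))]
mont('pics/place.png',ov(o['top'],'top',385,195,100,85,4,L),ov(o['side'],'side',345,230,100,150,4,L))
```

```text
t 18.53 q [-1.014  0.512  2.136  1.474  1.023  2.151] p [ 554.6 -276.   136.6] rot [ 3.133  1.05  -2.798] F [-1.  -0.2 -2.3] op 0.572 gf 62.2
[ 511.5 -291.9  163. ]
```

View pics/place.png

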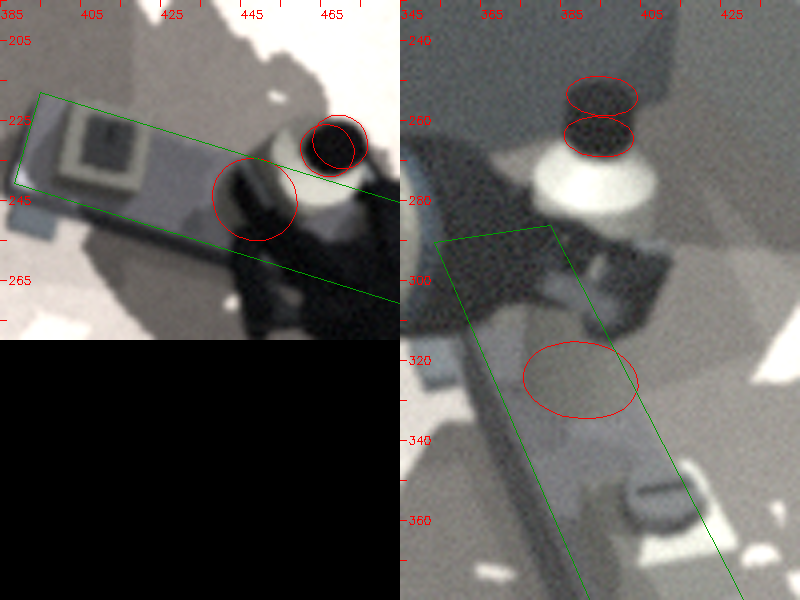

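Run:
```python
from h import *
Z=R.from_euler('z',-.236);o=np.array([512.5,-291.5,0])
xs=np.arange(-50,51,2)
for n in('top','side'):
    g=cv2.imread(f'pics/{n}0.png').mean(2).astype(np.float32)
    P=np.array([[proj(n,Z.apply([x,y,60])+o)[0] for y in np.arange(-55 if n=='top' else -30,56,3)] for x in xs]).astype(np.float32)
    v=cv2.remap(g,P[...,0],P[...,1],1)
    for nm,sl in(('lo',slice(0,v.shape[1]//2)),('hi',slice(v.shape[1]//2,None))):print(n,nm,[(int(x),int(a)) for x,a in zip(xs,v[:,sl].mean(1))])
    ys=np.arange(-145,146,4);Q=np.array([[proj(n,Z.apply([x,y,60])+o)[0] for y in ys] for x in(-27,27)]).astype(np.float32)
    v=cv2.remap(g,Q[...,0],Q[...,1],1);print([(int(y),int(a),int(b)) for y,a,b in zip(ys,*v)])
```

```text
top lo [(-50, 114), (-48, 113), (-46, 110), (-44, 101), (-42, 80), (-40, 56), (-38, 43), (-36, 42), (-34, 53), (-32, 76), (-30, 102), (-28, 120), (-26, 126), (-24, 127), (-22, 127), (-20, 127), (-18, 127), (-16, 126), (-14, 125), (-12, 125), (-10, 125), (-8, 125), (-6, 125), (-4, 125), (-2, 126), (0, 127), (2, 128), (4, 128), (6, 128), (8, 126), (10, 124), (12, 123), (14, 123), (16, 124), (18, 123), (20, 122), (22, 122), (24, 121), (26, 114), (28, 99), (30, 83), (32, 76), (34, 74), (36, 74), (38, 74), (40, 75), (42, 78), (44, 87), (46, 99), (48, 108), (50, 111)]
top hi [(-50, 116), (-48, 115), (-46, 112), (-44, 103), (-42, 83), (-40, 59), (-38, 44), (-36, 42), (-34, 51), (-32, 73), (-30, 99), (-28, 118), (-26, 123), (-24, 123), (-22, 123), (-20, 123), (-18, 124), (-16, 124), (-14, 124), (-12, 124), (-10, 124), (-8, 124), (-6, 123), (-4, 122), (-2, 122), (0, 123), (2, 123), (4, 124), (6, 124), (8, 123), (10, 122), (12, 120), (14, 120), (16, 120), (18, 119), (20, 119), (22, 120), (24, 120), (26, 116), (28, 103), (30, 86), (32, 77), (34, 74), (36, 74), (38, 74), (40, 76), (42, 84), (44,
[... 2853 characters left out ...]
29, 132, 122), (-25, 132, 122), (-21, 125, 123), (-17, 131, 123), (-13, 131, 122), (-9, 130, 123), (-5, 133, 123), (-1, 133, 123), (3, 133, 126), (7, 131, 127), (11, 132, 124), (15, 133, 124), (19, 130, 125), (23, 126, 124), (27, 127, 124), (31, 127, 125), (35, 127, 125), (39, 125, 123), (43, 122, 123), (47, 124, 123), (51, 123, 121), (55, 125, 122), (59, 123, 122), (63, 123, 115), (67, 119, 106), (71, 113, 89), (75, 110, 81), (79, 110, 83), (83, 110, 84), (87, 113, 81), (91, 112, 82), (95, 116, 83), (99, 115, 86), (103, 116, 106), (107, 118, 131), (111, 115, 137), (115, 114, 122), (119, 114, 86), (123, 117, 76), (127, 122, 82), (131, 125, 81), (135, 128, 74), (139, 131, 72), (143, 135, 79)]
```

Run:
```python
from plan import *
from ov import *
s=r.sense();p,M=cur(s);G=p-M[:,2]*53;I=R.identity()
for n,c in(('top',(467,232)),('side',(395,259))):
    g=cv2.GaussianBlur(cv2.imread(f'pics/{n}7.png'),(0,0),.7).mean(2)
    h=cv2.convexHull(np.vstack([proj(n,circ(G-[0,0,80],I,z,14)) for z in(128,150)]).astype(np.float32))[:,0]
    print(n,'model bbox',h.min(0).round(1),h.max(0).round(1))
    print('row',[int(v) for v in g[c[1],c[0]-16:c[0]+17]]);print('col',[int(v) for v in g[c[1]-18:c[1]+19,c[0]]])
```

```text
top model bbox [459.7 222.8] [476.9 238.4]
row [50, 64, 86, 101, 106, 106, 103, 94, 75, 49, 24, 9, 5, 6, 8, 10, 11, 10, 9, 10, 11, 10, 11, 11, 16, 36, 64, 88, 104, 114, 124, 139, 150]
col [165, 164, 161, 156, 152, 144, 137, 134, 132, 121, 92, 55, 27, 15, 12, 11, 11, 12, 11, 9, 9, 8, 7, 15, 43, 84, 115, 128, 133, 134, 131, 120, 95, 73, 64, 64, 64]
side model bbox [385.8 247.8] [404.1 268.9]
row [57, 57, 54, 55, 54, 53, 50, 41, 36, 31, 30, 31, 31, 31, 30, 30, 30, 30, 31, 31, 28, 29, 31, 36, 47, 58, 65, 68, 68, 68, 68, 66, 67]
col [58, 56, 55, 56, 56, 55, 56, 54, 51, 43, 37, 34, 34, 36, 35, 32, 33, 32, 30, 29, 29, 26, 28, 28, 28, 27, 32, 41, 64, 96, 127, 147, 154, 156, 155, 155, 154]
```

>>> send_rows:
  targets: [0.002,0,0.001,0,0,0,-1,0.0043,0,0.0025,0,0,0,-1,0.007,0,0.004,0,0,0,-1,0.0095,0,0.0055,0,0,0,-1,0.012,0,0.007,0,0,0,-1,0.014,0,0.008,0,0,0,-1,0.0156,0,0.009,0,0,0,-1,0.0156,0,0.009,0,0,0,-1]

```text
clock: 19.3
eef_pos: [554.9, -276.4, 119.8]
tcp_rot: [3.136, 1.05, -2.795]
contact_force: [-0.5, 0.4, -2.0]
opening: 0.567
grasp_force: 62.2
```

>>> send_rows:
  targets: [0.0009,0,0.0005,0,0,0,-1,0.0017,0,0.001,0,0,0,-1,0.0017,0,0.001,0,0,0,-1]

```text
clock: 19.55
eef_pos: [555.0, -276.5, 118.3]
tcp_rot: [3.137, 1.05, -2.794]
contact_force: [0.2, -0.1, -1.8]
opening: 0.57
grasp_force: 62.2
```

>>> send_rows:
  targets: [0.0009,0,0.0005,0,0,0,-1,0.0009,0,0.0005,0,0,0,-1,0.0009,0,0.0005,0,0,0,-1]

```text
clock: 19.8
eef_pos: [555.0, -276.5, 117.4]
tcp_rot: [3.137, 1.05, -2.794]
contact_force: [0.0, 0.4, -1.9]
opening: 0.568
grasp_force: 62.2
```

Run:
```python
from plan import *
s=log();show(s);p,M=cur(s);print((p-M[:,2]*53).round(1),(R.from_matrix(M)*K.inv()).apply([0,0,1]).round(3))
```

```text
t 19.8 q [-1.014  0.554  2.138  1.502  1.019  2.097] p [ 555.  -276.5  117.4] rot [ 3.137  1.05  -2.794] F [ 0.   0.4 -1.9] op 0.568 gf 62.2
[ 511.9 -292.4  143.7] [-0.  0.  1.]
```

>>> send_rows:
  targets: [0.0009,0,0.0005,0,0,0,-1,0.0017,0,0.001,0,0,0,-1,0.0017,0,0.001,0,0,0,-1]

```text
clock: 20.05
eef_pos: [555.0, -276.4, 115.2]
tcp_rot: [3.137, 1.05, -2.794]
contact_force: [-0.7, 0.6, -2.1]
opening: 0.564
grasp_force: 62.2
```

>>> send_rows:
  targets: [0.0009,0,0.0005,0,0,0,-1,0.0009,0,0.0005,0,0,0,-1,0.0009,0,0.0005,0,0,0,-1]

```text
clock: 20.3
eef_pos: [555.0, -276.4, 114.3]
tcp_rot: [3.137, 1.05, -2.794]
contact_force: [-0.3, 0.4, -1.4]
opening: 0.568
grasp_force: 62.2
```

>>> send_rows:
  targets: [0.0009,0,0.0005,0,0,0,-1,0.0009,0,0.0005,0,0,0,-1,0.0009,0,0.0005,0,0,0,-1]

```text
clock: 20.55
eef_pos: [555.0, -276.5, 113.2]
tcp_rot: [3.137, 1.05, -2.794]
contact_force: [0.5, -1.1, -2.1]
opening: 0.566
grasp_force: 62.2
```

Underside is nominally about 59.5 mm and still free, so I continue in 1 mm steps.

>>> send_rows:
  targets: [0.0009,0,0.0005,0,0,0,-1,0.0009,0,0.0005,0,0,0,-1,0.0009,0,0.0005,0,0,0,-1]

```text
clock: 20.8
eef_pos: [555.3, -276.5, 113.0]
tcp_rot: [3.138, 1.052, -2.793]
contact_force: [-2.1, 0.4, 4.8]
opening: 0.564
grasp_force: 62.6
```

>>> send_rows:
  targets: [0.0009,0,0.0005,0,0,0,-1,0.0009,0,0.0005,0,0,0,-1,0.0009,0,0.0005,0,0,0,-1]

```text
clock: 21.05
eef_pos: [555.6, -276.4, 113.1]
tcp_rot: [3.138, 1.054, -2.793]
contact_force: [-5.9, 0.5, 12.9]
opening: 0.569
grasp_force: 63.2
```

>>> send_rows:
  targets: [-0.001,0,-0.0006,0,0,0,-1,-0.001,0,-0.0006,0,0,0,-1,-0.001,0,-0.0006,0,0,0,-1]
  grip_force: 20

```text
clock: 21.3
eef_pos: [555.2, -276.6, 112.9]
tcp_rot: [3.138, 1.051, -2.793]
contact_force: [-3.2, -0.3, 6.0]
opening: 0.568
grasp_force: 62.7
```

>>> send_rows:
  targets: [0,0,0,0,0,0,0.2,0,0,0,0,0,0,0.3,0,0,0,0,0,0,0.45,0,0,0,0,0,0,0.6,0,0,0,0,0,0,0.8,0,0,0,0,0,0,1,0,0,0,0,0,0,1,0,0,0,0,0,0,1]

```text
clock: 21.97
eef_pos: [555.0, -276.5, 112.4]
tcp_rot: [3.137, 1.05, -2.794]
contact_force: [0.4, 0.3, 0.2]
opening: 0.999
grasp_force: 0.0
```

```bash
cat > chk.py <<'E'
from plan import *
from ov import *
from rig import cams
import sys
s=log();show(s);I=R.identity()
for n in('top','side'):
    im=cams.grab_frame(n)['color'];cv2.imwrite(f'pics/{n}{sys.argv[1]}.png',im)
    g=cv2.GaussianBlur(im,(0,0),.7).mean(2)
    h=cv2.convexHull(np.vstack([proj(n,circ([511.9,-292.4,60],I,z,14)) for z in(130,150)]).astype(np.float32))[:,0]
    lo,hi=h.min(0),h.max(0);c=((lo+hi)/2).round().astype(int);print(n,'model',lo.round(1),hi.round(1))
    print('row',c[0]-16,[int(v) for v in g[c[1],c[0]-16:c[0]+17]]);print('col',c[1]-18,[int(v) for v in g[c[1]-18:c[1]+19,c[0]]])
E
python3 chk.py 8
```

```text
t 21.97 q [-1.014  0.564  2.138  1.509  1.019  2.085] p [ 555.  -276.5  112.4] rot [ 3.137  1.05  -2.794] F [0.4 0.3 0.2] op 0.999 gf 0.0
top model [456.3 225.7] [472.7 240.6]
row 449 [54, 59, 64, 66, 66, 67, 67, 61, 46, 25, 11, 5, 5, 5, 6, 7, 7, 9, 11, 12, 12, 12, 16, 24, 29, 31, 41, 61, 78, 82, 78, 77, 94]
col 215 [114, 106, 102, 96, 91, 90, 89, 88, 87, 86, 84, 76, 57, 33, 16, 11, 10, 9, 7, 7, 6, 6, 6, 5, 7, 23, 60, 101, 124, 130, 131, 127, 112, 87, 69, 65, 64]
side model [385.  260.2] [403.  280.2]
row 378 [88, 89, 88, 89, 88, 87, 81, 69, 49, 30, 24, 26, 28, 29, 32, 35, 32, 31, 33, 33, 31, 30, 31, 34, 43, 55, 64, 67, 67, 66, 67, 67, 68]
col 252 [57, 55, 53, 53, 52, 51, 51, 55, 60, 59, 51, 40, 32, 31, 32, 34, 34, 33, 32, 30, 30, 29, 28, 26, 27, 28, 27, 31, 43, 66, 100, 131, 150, 157, 158, 160, 159]
```

>>> send_rows:
  targets: [0,0,-0.003,0,0,0,1,0,0,-0.009,0,0,0,1,0,0,-0.018,0,0,0,1,0,0,-0.03,0,0,0,1,0,0,-0.044,0,0,0,1,0,0,-0.06,0,0,0,1,0,0,-0.076,0,0,0,1,0,0,-0.092,0,0,0,1,0,0,-0.106,0,0,0,1,0,0,-0.116,0,0,0,1,0,0,-0.12,0,0,0,1,0,0,-0.12,0,0,0,1]

```text
clock: 23.07
eef_pos: [456.7, -313.3, 172.6]
tcp_rot: [3.139, 1.05, -2.794]
contact_force: [-0.1, -0.4, -0.4]
opening: 0.998
grasp_force: 0.0
```

>>> send_rows:
  targets: [-0.01,0,-0.01,0,0,0,1,-0.02,0,-0.02,0,0,0,1,-0.035,0,-0.03,0,0,0,1,-0.05,0,-0.04,0,0,0,1,-0.06,0,-0.05,0,0,0,1,-0.06,0,-0.05,0,0,0,1,-0.06,0,-0.05,0,0,0,1]

```text
clock: 23.65
eef_pos: [444.9, -317.2, 249.1]
tcp_rot: [3.139, 1.05, -2.792]
contact_force: [0.3, 0.1, 0.3]
opening: 0.998
grasp_force: 0.0
```

```bash
python3 chk.py 9
python3 - <<'E'
from h import *
Z=R.from_euler('z',-.236);o=np.array([511.6,-291.3,0])
# compare bystander patches before/after, best shift by template matching
for n in('top','side'):
    a=cv2.imread(f'pics/{n}0.png');b=cv2.imread(f'pics/{n}9.png')
    for nm,P in(('rocker',Z.apply([0,90,94])+o),('dial',Z.apply([0,-95,94])+o),('can',[545,245,160]),('meter',[395,-21,40])):
        u,v=proj(n,P)[0].astype(int);w=16
        m=cv2.matchTemplate(cv2.Canny(b[v-24:v+24,u-24:u+24],30,90),cv2.Canny(a[v-w:v+w,u-w:u+w],30,90),cv2.TM_CCOEFF_NORMED);_,s,_,l=cv2.minMaxLoc(m);print(n,nm,l[0]-8,l[1]-8,round(s,2))
E
```

```text
t 23.65 q [-1.271  0.281  2.11   1.164  1.232  2.379] p [ 444.9 -317.2  249.1] rot [ 3.139  1.05  -2.792] F [0.3 0.1 0.3] op 0.998 gf 0.0
top model [456.3 225.7] [472.7 240.6]
row 449 [59, 75, 87, 92, 93, 87, 76, 61, 42, 23, 10, 7, 8, 8, 9, 10, 9, 9, 10, 10, 9, 10, 17, 35, 57, 72, 76, 76, 77, 79, 82, 86, 99]
col 215 [155, 152, 144, 130, 110, 93, 84, 80, 79, 79, 79, 71, 52, 29, 15, 11, 10, 8, 9, 11, 10, 9, 8, 8, 10, 23, 57, 95, 117, 123, 125, 122, 112, 89, 70, 61, 60]
side model [385.  260.2] [403.  280.2]
row 378 [85, 86, 85, 84, 85, 85, 80, 68, 49, 35, 31, 32, 34, 33, 34, 36, 35, 35, 34, 35, 35, 34, 33, 38, 46, 56, 65, 69, 69, 68, 67, 66, 66]
col 252 [57, 54, 52, 52, 53, 53, 51, 52, 59, 59, 52, 41, 36, 34, 36, 38, 35, 35, 35, 36, 35, 32, 29, 31, 30, 31, 30, 34, 44, 64, 98, 129, 148, 155, 155, 155, 155]
top rocker 0 0 0.69
top dial 0 0 0.43
top can 0 0 0.57
top meter 0 0 0.5
side rocker 7 -4 0.18
side dial 0 0 0.31
side can 0 0 0.53
side meter -8 4 0.11
```

```bash
python3 -c "
from rig import r
print(r.sign_off())"
```

```text
the job is handed in; nothing more can be done
None
```

The bottle was lifted out, held cap-down for over two seconds, and stood upright on the ledge between the modules. I handed it in at 23.7 s, with the arm clear; the top view shows no bystander shifted.

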